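Set the drop gap and sort silver blanks

ROBOT

A 6-joint arm with a two-finger parallel gripper is mounted at the origin on the work surface. World frame = base frame: x ahead of the robot, y to its left, z up, the work surface at z = 0. Lengths are in m, angles in rad, forces in N, time in s.
With the tool pointing down it reaches from about 0.35 to 0.85 m from the base axis. Payload 8.1 kg.
Tool frame: the origin (TCP) lies between the finger pads; the fingertips stand 25 mm ahead of it and the grasp point (between the pads) lies 6 mm ahead of it; z points along the fingers, y is the line along which they close (so a half turn about z gives the same grasp; the last joint's range is limited). The gripper opens to 85 mm and grips with 20 to 120 N. Pads are 22 mm wide; open, the fingers measure 114 mm over their backs; the gripper's body (76 mm by 85 mm) begins 54 mm behind the grasp point. The pads swing forward as they close: fully open they stand 13 mm farther back than shut.
Start: joints at [1.213, 0.13, 1.488, -0, 1.523, -0.085], TCP at [0.162, 0.578, 0.256] pointing down, gripper open.
Joint ranges: [-2.96, 2.96], [-0.89, 2.26], [0.02, 2.5], [-1.34, 4.48], [0, 2.73], [-2.66, 2.66]. Speed limits (rad/s): [2.39, 2.39, 2.79, 3.14, 3.14, 3.14].

INTERFACE

Orientations are given as a 3x3 rotation matrix whose columns are the frame's x, y, z axes.
In Python, from rig import robot, camera gives the robot as it stands. The module is installed in compiled form; this text tells all that it offers.
- The arm moves only by the shell command python3 -m jog 'ROWS' [OPENING] [FORCE]. ROWS is JSON, a list that holds one entry, the list of rows, each a list of 4 numbers: the shift along the world's x, y, z in units of 25 mm (1.0 is 25 mm), then the turn about the world's z in units of 6 degrees (1.0 is 6 degrees). In form: [[[dx, dy, dz, yaw], ...]]. A call has 1 to 20 rows; each row shifts and turns the commanded pose from where the row before left it; what a row does not reach is not made up. A row lasts 1/8 s, in which the tool goes at most 62.5 mm and 10.7 degrees, less where a joint would pass 70% of its speed; a pose out of reach is approached as far as the arm can. A call is refused whole if a number of a shift passes 1 or a number of a turn 1, either way. A call with a gripper value outside its range is refused whole. OPENING is the closure, from 0 (fully open) to 1 (shut), set as the call begins (- or left out, the last holds). The fingers move at their own pace and stop on an object; FORCE is the grip in N (left out, the last holds). Time passes only in rows, so rows that do not move let the fingers close. It gives the time, the measured TCP pose, the force, the opening and the grip force at its end, in the units of the state.
- robot.observe(): the state, without advancing time (a new reading comes with each control period).
- camera(name): name is "scene" or "top"; returns a dict with "color" (400x640x3 uint8, red, green, blue), "fx", "fy", "cx", "cy" (pixels), "R" (3x3) and "t" (3): a world point X has camera coordinates R X + t. Camera axes: x right, y down, z forward; pixel columns grow to the right and rows downward; lengths in m; the calibration is good to about 2 mm. A picture is of the moment at which its call begins. There is no depth.
- robot.finish_job(): hands the job in; it is judged then, once.
The state is a dict: "time": time; "qpos": joint angles; "joint_vel": joint speeds; "effort": joint torques, N m; "position": TCP position; "ee_rot": TCP orientation; "ft_force": force on the tool from outside, world axes, zero at the start; "torque": the same for the moment, N m; "grip_width": finger opening in m; "grasp_force": force on a finger pad.
Only numpy, scipy, OpenCV 4.12 (cv2) and the standard library are available. Lean on these libraries where they do the work, as an engineer would, in place of code of your own. Each camera call takes 0.05 s, during which the arm holds its last target. There are 200 camera calls.

TASK

Hang the gauge blade from its stand in the mouth of the blank sorter, turn the gap screw until the blade just drags (lightly held by the jaw, never forced tight), then lift the blade out and hang it back in its stand without altering the gap. Only then sort the silver blanks through the mouth, setting the diverter lever before each drop: every round blank must end in the left box and every square blank in the right box (left and right as the robot sees them). Leave the other things on the bench alone.

Things in the scene. Friction and masses are not known exactly. Their poses are not given: they have to be found in the camera images.
- sorter: grey bench-top blank sorter, fixed; origin on the bench under the centre of its mouth; +x from its front (lever) to its rear (knob), away from the robot, +y left, z up. Deck 120 mm wide (y), x -55 to +135 mm, top 175 mm above the bench. The mouth is a hole in the deck over a shaft, x -14 to +24 mm, y -34 to +34 mm; the jaw, just under the deck, narrows it in x; the flap stands in the shaft
- left_box (a point): middle of the floor of the left (+y) box at the sorter's foot, 4 mm above the bench. Box 78 mm high, reaching from the shaft to 136 mm left of the mouth centre, x -26 to +32 mm, with a fixed barred cover; it fills only through the mouth, down a steep chute. The right (-y) box is its mirror image
- mouth (a point): centre of the mouth once the gap is set, at deck height (175 mm above the bench); axes as the sorter
- lip_face (a point): face of the fixed lip at the front (-x) of the mouth, 15 mm below the deck top; its x axis points across the gap to the jaw
- jaw_face (a point): middle of the face of the movable jaw across the gap; the gap is its distance from lip_face along the sorter's x. The gap at the start is 33 to 36 mm
- jaw: the steel jaw, 62 mm wide (y), 18 mm tall, carried by the screw drive through a spring of 4 N per mm that lets it yield backwards once it meets something; the origin is not on the jaw: use point jaw_face. Free, the jaw follows the screw rigidly
- gap_screw (a joint): angle of the gap screw's knob in rad, 0 to 7; grows clockwise seen from above, which closes the gap by 2.0 mm per rad; stays where it is left (friction 0.06 N m)
- screw_grip (a point): grip point on the upright axis of the knob, 208 mm above the bench, 100 mm behind (+x) the mouth centre. The knob has a black bar 44 mm long along this point's x axis, 12 mm thick (y), its top 220 mm above the bench; its foot, a steel disc 50 mm across, ends at 184 mm. This point turns with the knob
- diverter (a joint): angle of the diverter lever in rad, -0.5 (stop) to +0.5 (stop), 0 upright; positive leans left (+y). It stays where it is left (about 1.3 N at the grip moves it). Lever and flap are one piece on one axle: leaning left, the flap covers the left side, so blanks fall into the RIGHT box; leaning right sends them LEFT
- lever_grip (a point): middle of the black upright handle of the diverter lever, 18 mm across and 42 mm long, in front of the sorter (80 mm before the mouth centre). It swings about an axle along the sorter's x, 78 mm above the bench, at radius 125 mm; leans with the lever
- gauge_blade: T-shaped steel gauge blade, 140 g. Origin: centre of the underside of its crossbar (70 x 20 x 8 mm in x, y, z). Below it the blade, 28 mm wide in x (the gauge size), 14 mm in y, 36 mm deep, the lowest 10 mm only 22 mm wide; above, a wooden grip 26 x 12 mm (x, y), 8 to 40 mm above the origin. In the mouth the crossbar lies on the deck along the sorter's x, the blade between lip and jaw
- gauge_stand: fixed wooden stand for the blade, at the robot's right, 90 x 60 mm; origin on the bench under its centre. Two posts 42 mm apart (x) carry the crossbar 45 mm above the bench, with small cheeks 26 mm apart (y), 6 mm high, to either side of it. The blade hangs with its x along the stand's x (either way round)
- round_1: a loose silver-metal round blank: upright cylinder 18 mm across, 22 mm tall, about 34 g, standing on the bench at the robot's left; origin at the centre of its underside. It may be absent
- round_2: a loose silver-metal round blank: upright cylinder 18 mm across, 22 mm tall, about 34 g, standing on the bench at the robot's left; origin at the centre of its underside. It may be absent
- round_3: a loose silver-metal round blank: upright cylinder 18 mm across, 22 mm tall, about 34 g, standing on the bench at the robot's left; origin at the centre of its underside. It may be absent
- square_1: a loose silver-metal square blank: flat block 18 x 18 mm, 12 mm tall, about 34 g, standing on the bench at the robot's left; origin at the centre of its underside. It may be absent
- square_2: a loose silver-metal square blank: flat block 18 x 18 mm, 12 mm tall, about 34 g, standing on the bench at the robot's left; origin at the centre of its underside. It may be absent
- screwdriver: not part of the job: screwdriver, wooden handle, 200 mm long; origin near its foot or middle
- mallet: not part of the job: hammer, 260 mm long; origin near its foot or middle
- flask: not part of the job: steel drinking flask, 68 mm across, 220 mm tall; origin near its foot or middle
- pot: not part of the job: small clear jar, 40 mm across, 45 mm tall; origin near its foot or middle
- spool: not part of the job: wooden spool, 48 mm across, 37 mm tall; origin near its foot or middle
- file_cup: not part of the job: white cup with needle files, 70 mm across, 80 mm tall; origin near its foot or middle
- steel_block: not part of the job: square steel bench block, 75 x 75 x 22 mm; origin near its foot or middle
Not all that is in view belongs to the job. Leave any blue or turquoise look-alike of the gauge_blade alone.

How it is judged:
By the outcome, as a careful person would: the job done as asked, in the order asked, and still so for the second after the job is handed in, with the robot touching nothing.
Of round_1, round_2, round_3, square_1, square_2 only 2 to 4 are there at a start; the rules pass over those that are not, and their reading is None.
At some moment in a run one of round_1, round_2, round_3, square_1, square_2 may be knocked a few centimetres aside while the robot is not near it.
It also fails if it takes over 210 s, if anything falls off the work surface, if the arm or the gripper's body presses on something with over 40 N, if the wrist force passes 120 N, or if a joint passes its speed limit or range.

## Working session

There is one attempt and no reset: what is moved stays moved. The work goes in short steps, Python scripts to look and compute and a shell command to move; the robot and the scene stay as the last step left them, time stands still between calls to the robot, and variables do not carry over. Pictures are saved under pics/ and viewed, at most 14 in all, crops included, and the job is handed in when it is done.

```bash
mkdir -p pics; ls; python3 - <<'E'
from rig import robot,camera
import cv2,numpy as np
for n in("scene","top"):
    c=camera(n); np.savez(f"pics/{n}0.npz",**c)
    cv2.imwrite(f"pics/{n}0.png",c["color"][:,:,::-1])
    print(n,c["fx"],c["cx"],c["cy"],np.round(c["R"],4).tolist(),np.round(-c["R"].T@c["t"],4))
s=robot.observe();print(s["time"],s["position"],s["ft_force"],s["grip_width"],np.round(s["ee_rot"],3).tolist())
E
```

```text
pics
scene 417.24816002398256 320.42569574542034 204.90781273180104 [[0.6172, 0.7867, 0.0057], [0.4205, -0.3237, -0.8476], [-0.665, 0.5256, -0.5306]] [ 1.242  -0.6075  0.7371]
top 452.0409320881033 321.5209683215526 197.69629718897573 [[0.0189, -0.9997, -0.017], [-0.9969, -0.0175, -0.0769], [0.0766, 0.0184, -0.9969]] [ 0.4235 -0.0448  1.5173]
0.1 [0.16147845 0.57740104 0.25532631] [-0.51561097  0.22669137 -0.1803487 ] 0.08553004939524778 [[-0.963, 0.269, -0.001], [0.269, 0.963, -0.002], [0.0, -0.002, -1.0]]
```

View pics/scene0.png

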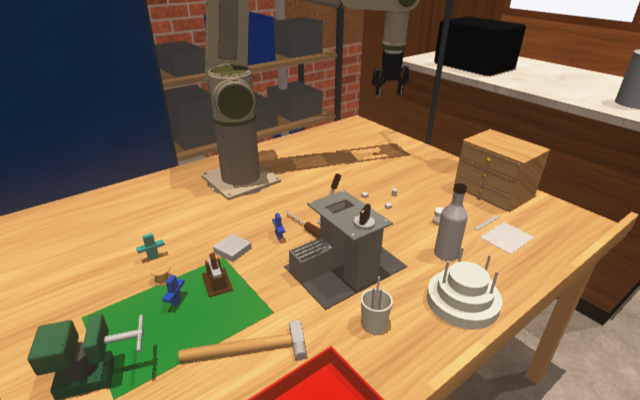

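View pics/top0.png

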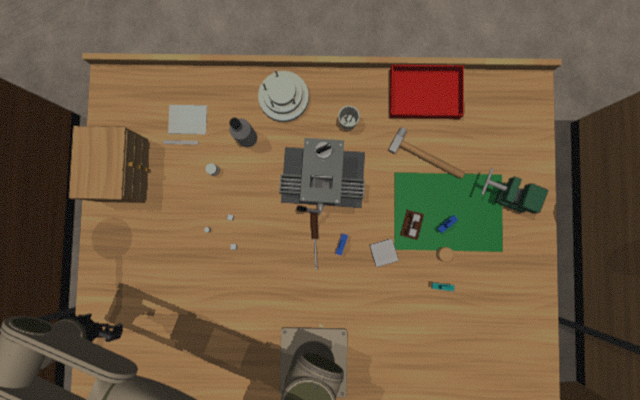

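The scene view shows the sorter (345,240), the gauge stand with a steel blade (215,272), and blanks near (365,193), (394,191), (388,206). The top view shows the sorter deck (322,170), knob (323,150), stand (412,225), and blanks (230,217), (207,230), (233,247).

Candidates for the gauge blade in the top view:
- Steel blade on the wooden stand at (412,225). By the description this is the right one.
- Blue look-alikes at (342,244) and (447,224).
- Turquoise look-alike at (443,287).

Next is a close crop to check the choice.

```bash
cat > h.py <<'E'
import numpy as np,cv2
from rig import robot,camera
def load(n,k=None):
    return dict(np.load(f"pics/{n}{k}.npz")) if k is not None else camera(n)
def ray(c,u,v,z):
    d=c["R"].T@np.array([(u-c["cx"])/c["fx"],(v-c["cy"])/c["fy"],1]);o=-c["R"].T@c["t"]
    return o+d*(z-o[2])/d[2]
def proj(c,X):
    p=c["R"]@np.asarray(X)+c["t"];return np.array([p[0]/p[2]*c["fx"]+c["cx"],p[1]/p[2]*c["fy"]+c["cy"]])
def crop(c,x0,y0,x1,y1,s,interp=cv2.INTER_NEAREST):
    return cv2.resize(c["color"][y0:y1,x0:x1,::-1],None,fx=s,fy=s,interpolation=interp)
E
python3 - <<'E'
from h import *
t=load("top",0);s=load("scene",0)
a=crop(t,280,130,370,220,5);a2=crop(t,390,200,440,250,5,);b=crop(s,195,240,245,300,5);d=crop(t,195,200,255,260,5)
im=np.zeros((600,800,3),np.uint8)
im[:450,:450]=a;im[:250,460:710]=a2;im[255:555,455:705]=b
im[450:600,:300]=cv2.resize(d,(300,300))[:0].shape[0] or cv2.resize(d,(150,150)).repeat(2,1)[:150,:300]
cv2.imwrite("pics/c1.png",im)
e=crop(s,300,165,410,285,5)
cv2.imwrite("pics/c2.png",e)
cv2.imwrite("pics/c3.png",np.hstack([d,crop(s,350,175,410,235,5)]))
E
```

```text
(no output)
```

View pics/c1.png

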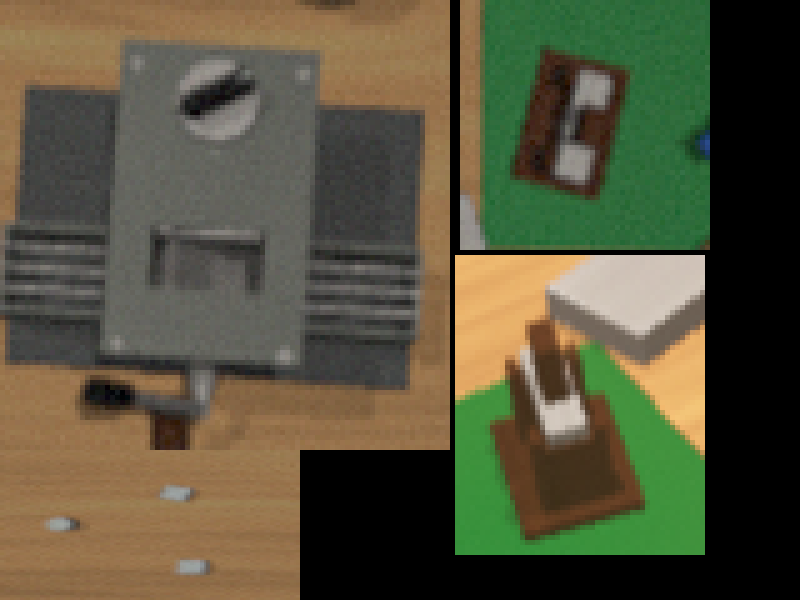

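View pics/c2.png

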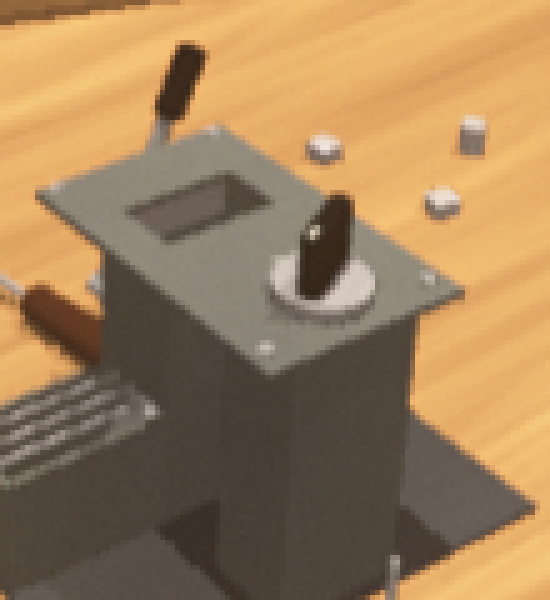

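View pics/c3.png

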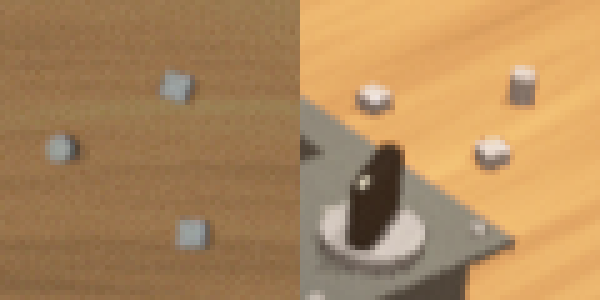

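The crop confirms the stand with the steel crossbar and wooden grip at (412,225). The blanks are one round at (207,230) and two squares at (230,217) and (233,247). The lever leans left. Next I'll measure them.

```bash
cat > m.py <<'E'
from h import *
t=load("top",0);s=load("scene",0)
P=lambda c,ox,oy,pts,z:np.array([ray(c,ox+x/5-.5,oy+y/5-.5,z)[:2] for x,y in pts])
def rect(p):
    c=p.mean(0);l1=p[1]-p[0];l2=p[2]-p[1]
    a=[np.degrees(np.arctan2(*(q[::-1]))) for q in(p[1]-p[0],p[2]-p[3],p[2]-p[1],p[3]-p[0])]
    print("ctr",c.round(4),"sides",[round(float(np.linalg.norm(p[i]-p[i-1]))*1000,1) for i in range(4)],"ang",np.round(a,1))
print("deck top cam");rect(P(t,280,130,[(123,41),(320,52),(298,366),(100,352)],.175))
print("deck scene");rect(P(s,300,165,[(38,194),(218,127),(463,292),(272,376)],.175))
print("knob disc top cam",P(t,280,130,[(220,99)],.185), "scene",P(s,300,165,[(323,285)],.184+.002))
rect(P(t,390,200,[(83,47),(172,70),(137,199),(52,178)],.004))
# masks
hsv=cv2.cvtColor(t["color"],cv2.COLOR_RGB2HSV)
def blobs(c,x0,y0,x1,y1,z,smax,vmin,amin=5):
    h=cv2.cvtColor(c["color"],cv2.COLOR_RGB2HSV)[y0:y1,x0:x1]
    m=((h[...,1]<smax)&(h[...,2]>vmin)).astype(np.uint8)
    n,l,st,ce=cv2.connectedComponentsWithStats(m)
    for i in range(1,n):
        if st[i,4]>=amin: print(st[i],(ce[i]+[x0,y0]).round(2),ray(c,*(ce[i]+[x0,y0]),z)[:2].round(4))
print("crossbar whites top");blobs(t,395,205,430,243,.053,70,130)
print("crossbar whites scene");blobs(s,198,245,240,290,.053,70,130)
print("blanks top");blobs(t,195,205,245,260,.015,70,120)
print("blanks scene");blobs(s,355,185,405,212,.008,70,120)
E
python3 m.py
```

```text
deck top cam
ctr [ 0.61   -0.0186] sides [188.2, 118.8, 189.7, 118.2] ang [-92.4 -93.  176.9 177.1]
deck scene
ctr [ 0.6075 -0.0189] sides [188.5, 117.7, 190.5, 116.8] ang [88.  87.  -3.1 -2.8]
knob disc top cam [[ 0.67057881 -0.02344219]] scene [[ 0.67151145 -0.02580388]]
ctr [ 0.4565 -0.3191] sides [89.9, 61.0, 89.2, 57.8] ang [-103.6 -102.8  165.   167. ]
crossbar whites top
[18 10  7  6 33] [416.03 217.48] [ 0.4773 -0.324 ]
[15 24  6  7 32] [412.5 232. ] [ 0.4303 -0.3129]
crossbar whites scene
[ 15   0  27  12 210] [227.95 248.87] [ 0.4079 -0.2583]
[10 14 13 17 80] [214.12 269.35] [ 0.4607 -0.3236]
blanks top
[32  9  6  7 32] [229.44 216.88] [0.4693 0.2887]
[ 9 22  5  6 23] [206.22 229.39] [0.4263 0.3648]
[35 39  6  6 34] [232.65 246.5 ] [0.3713 0.2746]
blanks scene
[37  3  5  8 26] [394.15 191.38] [0.4151 0.3727]
[ 7  7  6  5 24] [364.54 194.04] [0.3656 0.2784]
[ 0 13 10 14 96] [358.46 205.4 ] [0.4071 0.2119]
[30 18  7  5 29] [388.   204.93] [0.4645 0.2912]
[16 24  4  3  8] [372.12 210.38] [0.4564 0.2264]
```

```bash
python3 -m jog '[[[1,-1,0.2,0],[1,-1,0.2,0],[1,-1,0.2,0],[1,-1,0.2,0],[1,-1,0.2,0],[1,-1,0.2,0],[1,-1,0.2,0],[1,-1,0.2,0],[1,-1,0.2,0],[1,-1,0.2,0],[1,-1,0,0],[0.7,-1,0,0],[0,-1,0,0],[0,-1,0,0],[0,-1,0,0],[0,-1,0,0],[0,-1,0,0],[0,-1,0,0],[0,-1,0,0],[0,-1,0,0]]]' 0
python3 -m jog '[[[0,-1,0,0],[0,-1,0,0],[0,-1,0,0],[0,-1,0,0],[0,-1,0,0],[0,-1,0,0],[0,-1,0,0],[0,-1,0,0],[0,-1,0,0],[0,-1,0,0],[0,-1,0,0],[0,-1,0,0],[0,-1,0,0],[0,-1,0,0],[0,-1,0,0],[0,-0.8,0,0],[0,0,0,0.35],[0,0,0,0]]]'
```

```text
time: 2.6
position: [0.4538, 0.077, 0.3059]
ee_rot: [[-0.963, 0.269, -0.001], [0.269, 0.963, -0.0], [0.001, -0.0, -1.0]]
ft_force: [-0.1, -0.1, -0.2]
grip_width: 0.0852
grasp_force: 0.0
time: 4.85
position: [0.4542, -0.3169, 0.3062]
ee_rot: [[-0.972, 0.233, -0.0], [0.233, 0.972, 0.001], [0.0, 0.001, -1.0]]
ft_force: [0.5, -0.0, -0.6]
grip_width: 0.0854
grasp_force: 0.0
```

```bash
python3 -m jog '[[[0,-0.08,-1,0],[0,0,-1,0],[0,0,-1,0],[0,0,-1,0],[0,0,-1,0],[0,0,-1,0],[0,0,-1,0],[0,0,-1,0],[0,0,-0.5,0],[0,0,-0.5,0],[0,0,0,0]]]' 0
python3 - <<'E'
from h import *
for n in("scene","top"):
    c=camera(n);np.savez(f"pics/{n}1.npz",**c)
    u,v=map(int,proj(c,[.454,-.319,.07]));globals()[n]=crop(c,u-30,v-30,u+30,v+30,6,cv2.INTER_CUBIC)
cv2.imwrite("pics/g1.png",np.hstack([scene,top]))
E
```

```text
time: 6.22
position: [0.4539, -0.3188, 0.0807]
ee_rot: [[-0.972, 0.234, -0.001], [0.234, 0.972, 0.001], [0.001, 0.001, -1.0]]
ft_force: [0.2, -0.1, 0.2]
grip_width: 0.085
grasp_force: 0.0
```

View pics/g1.png

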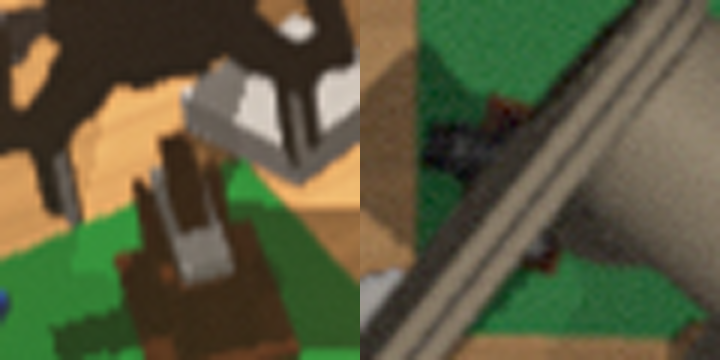

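The grip block sits between the open fingers at about (180,190) in the left crop, with the stand below it. Closing.

```bash
python3 -m jog '[[[0,0,0,0],[0,0,0,0],[0,0,0,0],[0,0,0,0],[0,0,0,0],[0,0,0,0],[0,0,0,0],[0,0,0,0]]]' 1 40
python3 -m jog '[[[0,0,0.4,0],[0,0,0.4,0],[0,0,0.4,0],[0,0,0.4,0],[0,0,0.4,0],[0,0,1,0],[0,0,1,0],[0,0,1,0],[0,0,0,0]]]'
```

```text
time: 7.32
position: [0.4542, -0.3193, 0.0815]
ee_rot: [[-0.972, 0.234, 0.0], [0.234, 0.972, -0.0], [-0.0, -0.0, -1.0]]
ft_force: [-0.6, 0.0, 2.7]
grip_width: 0.0117
grasp_force: 39.5
time: 8.45
position: [0.4553, -0.3202, 0.2091]
ee_rot: [[-0.972, 0.234, 0.004], [0.234, 0.972, -0.003], [-0.005, -0.002, -1.0]]
ft_force: [0.3, 0.2, -1.8]
grip_width: 0.0114
grasp_force: 39.1
```

```bash
python3 -m jog '[[[0,0,1,0],[0,0,1,0],[0,0,1,0],[0,0,1,0],[0.4,1,0,0.35],[0.4,1,0,0.35],[0.4,1,0,0.35],[0.4,1,0,0.35],[0.4,1,0,0.35],[0.4,1,0,0],[0.4,1,0,0],[0.4,1,0,0],[0.4,1,0,0],[0.4,1,0,0],[0.4,1,0,0],[0.27,1,0,0],[0,0.1,0,0],[0,0,0,0]]]'
python3 -m jog '[[[0,0,-1,0],[0,0,-1,0],[0,0,-0.4,0],[0,0,0,0]]]'
python3 - <<'E'
from h import *
for n in("scene","top"):
    c=camera(n);np.savez(f"pics/{n}2.npz",**c)
    u,v=map(int,proj(c,[.57,-.018,.2]));globals()[n]=crop(c,u-40,v-40,u+40,v+40,5,cv2.INTER_CUBIC)
cv2.imwrite("pics/g2.png",np.hstack([scene,top]))
E
```

```text
time: 10.7
position: [0.5705, -0.0169, 0.3052]
ee_rot: [[-0.999, 0.052, -0.002], [0.052, 0.999, -0.0], [0.002, -0.0, -1.0]]
ft_force: [0.2, -0.6, -1.0]
grip_width: 0.0112
grasp_force: 39.2
time: 11.2
position: [0.5703, -0.0173, 0.2456]
ee_rot: [[-0.999, 0.054, -0.002], [0.054, 0.999, 0.0], [0.002, -0.0, -1.0]]
ft_force: [1.0, -0.2, -1.2]
grip_width: 0.0112
grasp_force: 39.2
```

View pics/g2.png

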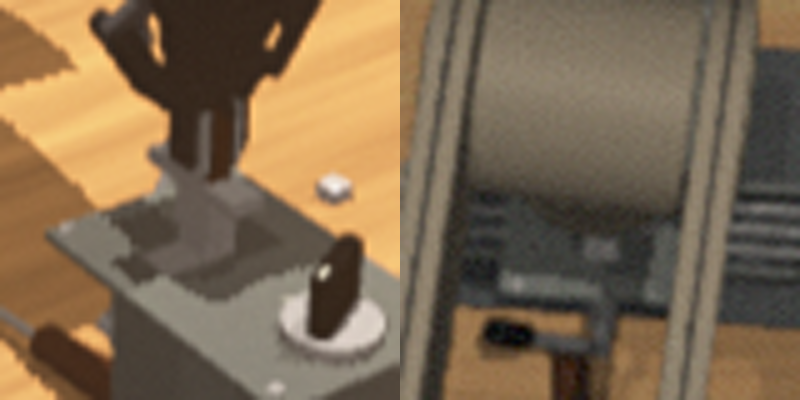

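The blade hangs just over the mouth at (205,235) in the left crop. Lowering it in small steps while watching the force.

```bash
python3 -m jog '[[[0.06,0,-0.2,0],[0,0,-0.2,0],[0,0,0,0]]]'; python3 -m jog '[[[0,0,-0.2,0],[0,0,-0.2,0],[0,0,0,0]]]'; python3 -m jog '[[[0,0,-0.2,0],[0,0,-0.2,0],[0,0,0,0],[0,0,0,0]]]'
```

```text
time: 11.68
position: [0.5721, -0.0166, 0.2357]
ee_rot: [[-0.999, 0.053, -0.001], [0.053, 0.999, 0.0], [0.001, 0.0, -1.0]]
ft_force: [-0.8, 0.1, -1.6]
grip_width: 0.0112
grasp_force: 39.2
time: 12.05
position: [0.572, -0.0166, 0.2255]
ee_rot: [[-0.999, 0.053, -0.001], [0.053, 0.999, 0.0], [0.001, 0.0, -1.0]]
ft_force: [0.3, 0.0, -0.7]
grip_width: 0.0115
grasp_force: 39.2
time: 12.55
position: [0.5724, -0.0167, 0.2163]
ee_rot: [[-0.999, 0.053, 0.0], [0.053, 0.999, -0.0], [-0.0, -0.0, -1.0]]
ft_force: [0.0, -0.2, -1.6]
grip_width: 0.0111
grasp_force: 39.2
```

```bash
f(){ grep -E 'position|ft_force'; }
python3 -m jog '[[[-0.04,0,0,0],[0,0,0,0],[0,0,0,0]]]'|f; python3 -m jog '[[[-0.04,0,0,0],[0,0,0,0],[0,0,0,0]]]'|f; python3 -m jog '[[[-0.04,0,0,0],[0,0,0,0],[0,0,0,0]]]'|f
```

```text
position: [0.5714, -0.0167, 0.2164]
ft_force: [0.2, 0.5, -2.5]
position: [0.5708, -0.0167, 0.2165]
ft_force: [3.6, 1.2, -2.9]
position: [0.5704, -0.0167, 0.2166]
ft_force: [7.0, 0.2, -5.1]
```

```bash
f(){ grep -E 'position|ft_force'; }
python3 -m jog '[[[0.12,0,0,0],[0.08,0,0,0],[0,0,0,0],[0,0,0,0]]]'|f; python3 -m jog '[[[0.04,0,0,0],[0,0,0,0],[0,0,0,0]]]'|f; python3 -m jog '[[[0.04,0,0,0],[0,0,0,0],[0,0,0,0]]]'|f;python3 -m jog '[[[0.04,0,0,0],[0,0,0,0],[0,0,0,0]]]'|f; python3 -m jog '[[[0.04,0,0,0],[0,0,0,0],[0,0,0,0]]]'|f
```

```text
position: [0.5742, -0.0167, 0.2162]
ft_force: [0.7, 0.8, -1.5]
position: [0.5754, -0.0167, 0.2163]
ft_force: [-0.1, 0.0, -1.8]
position: [0.5764, -0.0167, 0.2163]
ft_force: [-0.6, 0.1, -0.9]
position: [0.5773, -0.0167, 0.2163]
ft_force: [-1.4, 0.2, 0.2]
position: [0.5782, -0.0167, 0.2163]
ft_force: [-4.3, -0.3, 2.7]
```

```bash
f(){ grep -E 'position|ft_force|width'; }
python3 -m jog '[[[-0.12,0,0,0],[-0.08,0,0,0],[0,0,-0.08,0],[0,0,-0.08,0],[0,0,0,0],[0,0,0,0]]]'|f;  python3 -m jog '[[[0,0,-0.04,0],[0,0,0,0],[0,0,0,0]]]'|f
python3 -m jog '[[[0,0,-0.02,0],[0,0,0,0],[0,0,0,0]]]'|f
```

```text
position: [0.5734, -0.0167, 0.2122]
ft_force: [-0.4, -0.5, -2.2]
grip_width: 0.0116
position: [0.5736, -0.0167, 0.2116]
ft_force: [0.5, -0.1, -0.1]
grip_width: 0.0112
position: [0.5736, -0.0167, 0.2115]
ft_force: [-1.0, -0.4, 5.0]
grip_width: 0.0113
```

```bash
f(){ grep -E 'position|ft_force|width'; }
python3 -m jog '[[[0,0,0,0],[0,0,0,0],[0,0,0,0],[0,0,0,0],[0,0,0.5,0],[0,0,1,0],[0,0,1,0],[0,0,1,0],[0,0,0,0]]]' 0|f
python3 - <<'E'
from h import *
for n,(x0,y0,x1,y1) in dict(top=(314,140,333,160),scene=(357,200,373,228)).items():
    c=load(n,0);h=cv2.cvtColor(c["color"],cv2.COLOR_RGB2HSV)[y0:y1,x0:x1,2]
    nn,l,st,ce=cv2.connectedComponentsWithStats((h<60).astype(np.uint8));i=1+st[1:,4].argmax()
    ys,xs=np.where(l==i);w=np.array([ray(c,x+x0,y+y0,.218 if n=="top" else .21)[:2] for x,y in zip(xs,ys)])
    ev,V=np.linalg.eigh(np.cov(w.T));print(n,st[i],w.mean(0).round(4),"ang",np.degrees(np.arctan2(V[1,1],V[0,1])),"len",np.sqrt(12*ev)*1000)
c=load("top",0)
ys,xs=np.where(cv2.cvtColor(c["color"],cv2.COLOR_RGB2HSV)[200:218,290:309,2]<45)
print("lever px",xs.mean()+290,ys.mean()+200,ray(c,xs.mean()+290,ys.mean()+200,.19).round(4),xs.min()+290,xs.max()+290)
for n in("scene","top"):
    c=camera(n);np.savez(f"pics/{n}3.npz",**c)
E
```

```text
position: [0.5748, -0.0168, 0.302]
ft_force: [-0.0, 0.3, -1.2]
grip_width: 0.0854
top [ 2  5 15  8 58] [ 0.6662 -0.0223] ang 113.11670871266381 len [12.14907262 40.45820767]
scene [ 3  7  9 17 84] [ 0.6807 -0.0358] ang 123.65538784747342 len [13.66524096 58.90127882]
lever px 301.4651162790698 207.37209302325581 [0.4958 0.0381 0.19  ] 297 307
```

```bash
f(){ grep -E 'position|rot|ft_force|width'; }
python3 -m jog '[[[0.8,-0.05,0,-1],[0.8,-0.05,0,-1],[0.8,-0.05,0,-1],[0.8,-0.05,0,-1],[0.6,-0.05,0,-1],[0,0,0,-1],[0,0,0,-1],[0,0,0,-1],[0,0,0,-1],[0,0,0,-1],[0,0,0,-0.67],[0,0,-1,0],[0,0,-1,0],[0,0,-1,0],[0,0,-0.5,0],[0,0,0,0]]]' 0|f
python3 -m jog '[[[0,0,0,0],[0,0,0,0],[0,0,0,0],[0,0,0,0],[0,0,0,0],[0,0,0,0],[0,0,0,0]]]' 1 40|f
python3 - <<'E'
from h import *
c=camera("scene");np.savez("pics/scene4.npz",**c)
u,v=map(int,proj(c,[.63,-.02,.2]));cv2.imwrite("pics/g4.png",crop(c,u-55,v-45,u+55,v+45,5,cv2.INTER_CUBIC))
E
```

```text
position: [0.6674, -0.0228, 0.2088]
ee_rot: [[-0.39, 0.921, -0.003], [0.921, 0.39, 0.0], [0.002, -0.003, -1.0]]
ft_force: [-0.3, 0.6, -0.1]
grip_width: 0.0858
position: [0.6689, -0.0229, 0.2114]
ee_rot: [[-0.39, 0.921, 0.002], [0.921, 0.39, -0.0], [-0.001, 0.001, -1.0]]
ft_force: [4.5, 0.7, 3.2]
grip_width: 0.0112
```

View pics/g4.png

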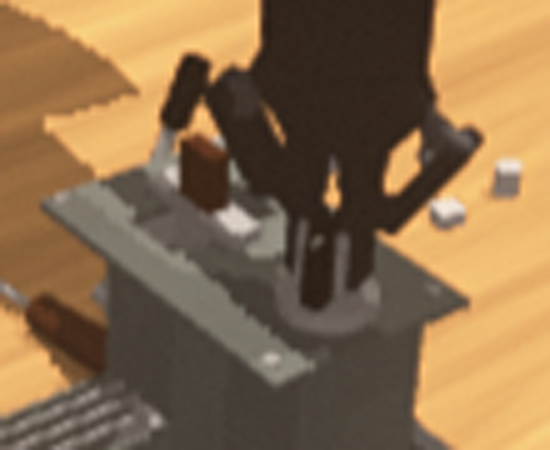

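The fingers hold the bar at (318,265) in the crop, and the blade hangs in the mouth with its grip at (205,175). Now I'll turn the knob clockwise, about 2.7 rad in all.

```bash
f(){ grep -E 'position|rot|ft_force|width'; }
python3 -m jog '[[[0.04,0,0.08,0],[0,0,0,0],[0,0,0,-0.8],[0,0,0,-0.8],[0,0,0,-0.8],[0,0,0,-0.8],[0,0,0,-0.8],[0,0,0,-0.8],[0,0,0,-0.8],[0,0,0,-0.8],[0,0,0,-0.8],[0,0,0,-0.8],[0,0,0,-0.8],[0,0,0,-0.8],[0,0,0,-0.8],[0,0,0,-0.8],[0,0,0,-0.8],[0,0,0,-0.8],[0,0,0,-0.8],[0,0,0,-0.8]]]' |f
python3 -m jog '[[[0,0,0,-0.8],[0,0,0,-0.8],[0,0,0,-0.8],[0,0,0,-0.8],[0,0,0,-0.8],[0,0,0,-0.8],[0,0,0,-0.8],[0,0,0,-0.8],[0,0,0,-0.8],[0,0,0,-0.8],[0,0,0,-0.8],[0,0,0,-0.8],[0,0,0,-0.8],[0,0,0,-0.8],[0,0,0,-0.2],[0,0,0,0],[0,0,0,0]]]' |f
python3 -c "
from rig import robot;print(robot.observe()['torque'],robot.observe()['qpos'])"
```

```text
position: [0.6676, -0.0224, 0.2114]
ee_rot: [[0.896, 0.445, -0.005], [0.445, -0.896, 0.001], [-0.004, -0.003, -1.0]]
ft_force: [-4.0, 1.7, -0.3]
grip_width: 0.0113
position: [0.6678, -0.0211, 0.2114]
ee_rot: [[0.746, -0.666, -0.004], [-0.666, -0.746, 0.002], [-0.005, 0.001, -1.0]]
ft_force: [-2.3, 5.9, -0.9]
grip_width: 0.0115
[ 0.98759482  0.18002799 -0.09090277] [-1.09366659e-01  3.39460049e-01  1.32831231e+00  1.99402926e-03
  1.47851849e+00  2.19045878e+00]
```

```bash
f(){ grep -E 'position|rot|ft_force|width'; }
python3 -m jog '[[[0,0,0,0],[0,0,0,0],[0,0,0,0],[0,0,0,0],[0,0,0.5,0],[0,0,1,0],[0,0,1,0],[0,0,1,0],[-0.9,0.1,0,1],[-0.9,0.1,0,1],[-0.9,0.05,0,1],[-0.9,0,0,1],[-0.35,0,0,1],[0,0,0,1],[0,0,0,0.47],[0,0,0,0],[0,0,0,0]]]' 0|f
python3 - <<'E'
from h import *
for n in("scene","top"):
    c=camera(n);np.savez(f"pics/{n}5.npz",**c)
c=load("scene",5)
u,v=map(int,proj(c,[.63,-.02,.2]));cv2.imwrite("pics/g5.png",crop(c,u-55,v-45,u+55,v+45,5,cv2.INTER_CUBIC))
E
```

```text
position: [0.5708, -0.0167, 0.3009]
ee_rot: [[0.999, -0.054, 0.001], [-0.054, -0.999, -0.0], [0.001, 0.0, -1.0]]
ft_force: [-0.9, -0.0, 0.2]
grip_width: 0.0853
```

View pics/g5.png

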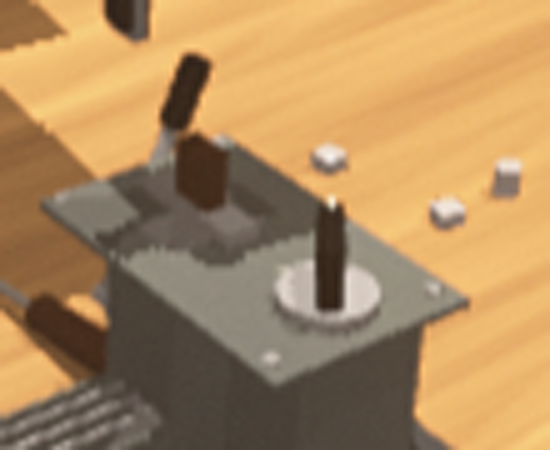

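The knob is turned and the blade still hangs level, its grip at (202,172) in the crop. I'll regrasp the blade and feel the play.

```bash
f(){ grep -E 'position|ft_force'; }
python3 -m jog '[[[0,0,-1,0],[0,0,-1,0],[0,0,-1,0],[0,0,-0.54,0],[0,0,0,0],[0,0,0,0]]]' 0|f
python3 -m jog '[[[0,0,0,0],[0,0,0,0],[0,0,0,0],[0,0,0,0],[0,0,0,0],[0,0,0,0],[0,0,0,0]]]' 1 30|f
python3 -m jog '[[[0.02,0,0,0],[0,0,0,0],[0,0,0,0],[0,0,0,0]]]'|f;python3 -m jog '[[[0.02,0,0,0],[0,0,0,0],[0,0,0,0],[0,0,0,0]]]'|f;python3 -m jog '[[[0.02,0,0,0],[0,0,0,0],[0,0,0,0],[0,0,0,0]]]'|f;python3 -m jog '[[[0.02,0,0,0],[0,0,0,0],[0,0,0,0],[0,0,0,0]]]'|f
echo back;python3 -m jog '[[[-0.08,0,0,0],[0,0,0,0],[0,0,0,0],[0,0,0,0]]]'|f;python3 -m jog '[[[-0.02,0,0,0],[0,0,0,0],[0,0,0,0],[0,0,0,0]]]'|f;python3 -m jog '[[[-0.02,0,0,0],[0,0,0,0],[0,0,0,0],[0,0,0,0]]]'|f;python3 -m jog '[[[-0.02,0,0,0],[0,0,0,0],[0,0,0,0],[0,0,0,0]]]'|f
```

```text
position: [0.5713, -0.0168, 0.213]
ft_force: [0.2, -0.5, 0.7]
position: [0.5707, -0.0166, 0.212]
ft_force: [-1.1, -0.2, 2.1]
position: [0.5707, -0.0166, 0.2119]
ft_force: [-6.0, 0.7, 4.7]
position: [0.571, -0.0166, 0.212]
ft_force: [-5.8, 0.7, 6.6]
position: [0.5712, -0.0167, 0.212]
ft_force: [-8.2, 0.4, 7.6]
position: [0.5714, -0.0167, 0.212]
ft_force: [-10.4, 0.4, 9.4]
back
position: [0.5707, -0.0166, 0.2119]
ft_force: [-2.7, 0.6, 4.3]
position: [0.5704, -0.0167, 0.212]
ft_force: [3.1, 0.6, 3.7]
position: [0.57, -0.0168, 0.212]
ft_force: [5.3, 0.0, 1.9]
position: [0.5698, -0.0168, 0.212]
ft_force: [7.5, -0.2, 2.0]
```

```bash
f(){ grep -E 'position|ft_force'|tr '\n' ' ';echo; }
python3 -m jog '[[[0.06,0,0,0],[0,0,0.06,0],[0,0,0,0],[0,0,0,0]]]'|f
python3 -m jog '[[[0,0,0.04,0],[0,0,0,0],[0,0,0,0]]]'|f
for i in 1; do python3 -m jog '[[[0.02,0,0,0],[0,0,0,0],[0,0,0,0],[0,0,0,0]]]'|f;python3 -m jog '[[[0.02,0,0,0],[0,0,0,0],[0,0,0,0],[0,0,0,0]]]'|f;python3 -m jog '[[[0.02,0,0,0],[0,0,0,0],[0,0,0,0],[0,0,0,0]]]'|f;python3 -m jog '[[[0.02,0,0,0],[0,0,0,0],[0,0,0,0],[0,0,0,0]]]'|f;done
echo back;python3 -m jog '[[[-0.06,0,0,0],[0,0,0,0],[0,0,0,0],[0,0,0,0]]]'|f;python3 -m jog '[[[-0.02,0,0,0],[0,0,0,0],[0,0,0,0],[0,0,0,0]]]'|f;python3 -m jog '[[[-0.02,0,0,0],[0,0,0,0],[0,0,0,0],[0,0,0,0]]]'|f;python3 -m jog '[[[-0.02,0,0,0],[0,0,0,0],[0,0,0,0],[0,0,0,0]]]'|f;python3 -m jog '[[[-0.02,0,0,0],[0,0,0,0],[0,0,0,0],[0,0,0,0]]]'|f;python3 -m jog '[[[-0.02,0,0,0],[0,0,0,0],[0,0,0,0],[0,0,0,0]]]'|f
```

```text
position: [0.5701, -0.0167, 0.2125] ft_force: [0.7, -1.2, -2.4] 
position: [0.5705, -0.0166, 0.2143] ft_force: [-0.0, 0.2, -0.7] 
position: [0.571, -0.0166, 0.2143] ft_force: [-2.2, 0.4, -0.4] 
position: [0.5715, -0.0167, 0.2143] ft_force: [-3.8, 0.6, 1.3] 
position: [0.5719, -0.0167, 0.2142] ft_force: [-5.7, 0.4, 2.2] 
position: [0.5722, -0.0167, 0.2143] ft_force: [-5.3, -0.4, 2.5] 
back
position: [0.5712, -0.0166, 0.2143] ft_force: [-3.0, 0.4, -0.9] 
position: [0.5707, -0.0166, 0.2143] ft_force: [-1.2, 0.1, -0.4] 
position: [0.5702, -0.0167, 0.2143] ft_force: [-0.3, -1.0, -1.6] 
position: [0.5699, -0.0167, 0.2144] ft_force: [3.6, -0.8, -2.6] 
position: [0.5698, -0.0167, 0.2144] ft_force: [5.7, -0.2, -3.3] 
position: [0.5695, -0.0167, 0.2145] ft_force: [7.5, -1.2, -4.4]
```

```bash
f(){ grep -E 'position|rot|ft_force|width'; }
python3 -m jog '[[[0.07,0,-0.08,0],[0,0,0,0],[0,0,0,0]]]'|f
python3 -m jog '[[[0,0,0,0],[0,0,0,0],[0,0,0,0],[0,0,0,0],[0,0,0.5,0],[0,0,1,0],[0,0,1,0],[0,0,1,0],[0.9,-0.1,0,-1],[0.9,-0.1,0,-1],[0.9,0,0,-1],[0.9,0,0,-1],[0.3,0,0,-1],[0,0,0,-1],[0,0,0,-0.47],[0,0,0,0]]]' 0|f
```

```text
position: [0.57, -0.0167, 0.2121]
ee_rot: [[0.999, -0.053, -0.001], [-0.053, -0.999, 0.0], [-0.001, -0.0, -1.0]]
ft_force: [0.3, -0.4, -1.4]
grip_width: 0.0116
position: [0.6681, -0.0217, 0.3007]
ee_rot: [[0.745, -0.667, 0.001], [-0.667, -0.745, -0.0], [0.001, -0.0, -1.0]]
ft_force: [-0.2, 0.4, 0.1]
grip_width: 0.0853
```

```bash
f(){ grep -E 'position|rot|ft_force|width'; }
python3 -m jog '[[[0,0,-1,0],[0,0,-1,0],[0,0,-1,0],[0,0,-0.5,0],[0,0,0,0],[0,0,0,0]]]' 0|f
python3 -m jog '[[[0,0,0,0],[0,0,0,0],[0,0,0,0],[0,0,0,0],[0,0,0,0],[0,0,0,0],[0,0,0,0],[0,0,0,-0.5],[0,0,0,-0.5],[0,0,0,-0.5],[0,0,0,-0.5],[0,0,0,0],[0,0,0,0]]]' 1 40|f
python3 -m jog '[[[0,0,0,0],[0,0,0,0],[0,0,0,0],[0,0,0,0],[0,0,0.5,0],[0,0,1,0],[0,0,1,0],[0,0,1,0],[-0.9,0.1,0,1],[-0.9,0.1,0,1],[-0.9,0,0,1],[-0.9,0,0,1],[-0.3,0,0,1],[0,0,0,1],[0,0,0,1],[0,0,0,1],[0,0,0,0.47],[0,0,0,0],[0,0,0,0]]]' 0|f
```

```text
position: [0.6686, -0.0217, 0.2139]
ee_rot: [[0.745, -0.667, 0.002], [-0.667, -0.745, -0.0], [0.002, -0.001, -1.0]]
ft_force: [-0.5, 0.4, 1.2]
grip_width: 0.0855
position: [0.6681, -0.0214, 0.2125]
ee_rot: [[0.591, -0.807, 0.001], [-0.807, -0.591, 0.0], [0.0, -0.001, -1.0]]
ft_force: [3.0, 3.0, 0.9]
grip_width: 0.0118
position: [0.5705, -0.0167, 0.3004]
ee_rot: [[0.999, -0.054, 0.001], [-0.054, -0.999, -0.0], [0.001, 0.0, -1.0]]
ft_force: [-0.4, -0.3, 0.5]
grip_width: 0.0856
```

```bash
f(){ grep -E 'position|ft_force'|tr '\n' ' ';echo; }
python3 -m jog '[[[0,0,-1,0],[0,0,-1,0],[0,0,-1,0],[0,0,-0.5,0],[0,0,0,0],[0,0,0,0]]]' 0|f
python3 -m jog '[[[0,0,0,0],[0,0,0,0],[0,0,0,0],[0,0,0,0],[0,0,0,0],[0,0,0,0],[0,0,0,0]]]' 1 30|f
python3 -m jog '[[[0,0,0.04,0],[0,0,0.04,0],[0,0,0,0],[0,0,0,0]]]'|f
python3 -m jog '[[[0.02,0,0,0],[0,0,0,0],[0,0,0,0],[0,0,0,0]]]'|f;python3 -m jog '[[[0.02,0,0,0],[0,0,0,0],[0,0,0,0],[0,0,0,0]]]'|f;python3 -m jog '[[[0.02,0,0,0],[0,0,0,0],[0,0,0,0],[0,0,0,0]]]'|f
echo back;python3 -m jog '[[[-0.06,0,0,0],[0,0,0,0],[0,0,0,0],[0,0,0,0]]]'|f;python3 -m jog '[[[-0.02,0,0,0],[0,0,0,0],[0,0,0,0],[0,0,0,0]]]'|f;python3 -m jog '[[[-0.02,0,0,0],[0,0,0,0],[0,0,0,0],[0,0,0,0]]]'|f;python3 -m jog '[[[-0.02,0,0,0],[0,0,0,0],[0,0,0,0],[0,0,0,0]]]'|f
```

```text
position: [0.5711, -0.0168, 0.2136] ft_force: [-0.6, -0.3, -0.7] 
position: [0.5704, -0.0167, 0.2124] ft_force: [-0.7, 0.9, 2.4] 
position: [0.5703, -0.0167, 0.2141] ft_force: [1.5, 0.3, -1.5] 
position: [0.5707, -0.0167, 0.2142] ft_force: [-0.7, 0.5, -1.9] 
position: [0.5712, -0.0167, 0.2141] ft_force: [-3.2, -0.2, -1.9] 
position: [0.5717, -0.0167, 0.2142] ft_force: [-4.8, -1.0, -2.4] 
back
position: [0.5707, -0.0166, 0.2145] ft_force: [-1.1, -1.2, -2.2] 
position: [0.5702, -0.0166, 0.2146] ft_force: [1.8, 0.2, -0.5] 
position: [0.5701, -0.0166, 0.2146] ft_force: [5.5, 1.1, -1.7] 
position: [0.57, -0.0167, 0.2147] ft_force: [7.0, 1.4, -4.6]
```

```bash
g(){ grep -E 'time|position|ft_force'|tr -d '[],'|awk '/time/{t=$2}/pos/{n++;p+=$2}/ft/{x+=$2;z+=$4}END{printf "t %.1f x %.5f Fx %.2f Fz %.2f\n",t,p/n,x/n,z/n}'; }
w(){ :; }
python3 -m jog '[[[0.16,0,0,0],[0,0,0,0],[0,0,0,0],[0,0,0,0]]]' >/dev/null
{ python3 -m jog '[[[0,0,0,0]]]';python3 -m jog '[[[0,0,0,0]]]';python3 -m jog '[[[0,0,0,0]]]';python3 -m jog '[[[0,0,0,0]]]';python3 -m jog '[[[0,0,0,0]]]'; }|g
python3 -m jog '[[[-0.02,0,0,0],[0,0,0,0],[0,0,0,0]]]' >/dev/null
{ python3 -m jog '[[[0,0,0,0]]]';python3 -m jog '[[[0,0,0,0]]]';python3 -m jog '[[[0,0,0,0]]]';python3 -m jog '[[[0,0,0,0]]]';python3 -m jog '[[[0,0,0,0]]]'; }|g
python3 -m jog '[[[-0.02,0,0,0],[0,0,0,0],[0,0,0,0]]]' >/dev/null
{ python3 -m jog '[[[0,0,0,0]]]';python3 -m jog '[[[0,0,0,0]]]';python3 -m jog '[[[0,0,0,0]]]';python3 -m jog '[[[0,0,0,0]]]';python3 -m jog '[[[0,0,0,0]]]'; }|g
python3 -m jog '[[[-0.02,0,0,0],[0,0,0,0],[0,0,0,0]]]' >/dev/null
{ python3 -m jog '[[[0,0,0,0]]]';python3 -m jog '[[[0,0,0,0]]]';python3 -m jog '[[[0,0,0,0]]]';python3 -m jog '[[[0,0,0,0]]]';python3 -m jog '[[[0,0,0,0]]]'; }|g
python3 -m jog '[[[-0.02,0,0,0],[0,0,0,0],[0,0,0,0]]]' >/dev/null
{ python3 -m jog '[[[0,0,0,0]]]';python3 -m jog '[[[0,0,0,0]]]';python3 -m jog '[[[0,0,0,0]]]';python3 -m jog '[[[0,0,0,0]]]';python3 -m jog '[[[0,0,0,0]]]'; }|g
python3 -m jog '[[[-0.02,0,0,0],[0,0,0,0],[0,0,0,0]]]' >/dev/null
{ python3 -m jog '[[[0,0,0,0]]]';python3 -m jog '[[[0,0,0,0]]]';python3 -m jog '[[[0,0,0,0]]]';python3 -m jog '[[[0,0,0,0]]]';python3 -m jog '[[[0,0,0,0]]]'; }|g
```

```text
t 53.5 x 0.57190 Fx -5.04 Fz 1.72
t 54.5 x 0.57190 Fx -5.38 Fz 0.84
t 55.5 x 0.57170 Fx -5.10 Fz -1.54
t 56.5 x 0.57140 Fx -3.34 Fz -3.72
t 57.5 x 0.57104 Fx -2.66 Fz -1.38
t 58.5 x 0.57046 Fx -0.64 Fz -0.96
```

```bash
g(){ grep -E 'time|position|ft_force'|tr -d '[],'|awk '/time/{t=$2}/pos/{n++;p+=$2}/ft/{x+=$2;z+=$4}END{printf "t %.1f x %.5f Fx %.2f Fz %.2f\n",t,p/n,x/n,z/n}'; }
python3 -m jog '[[[-0.01,0,0,0],[0,0,0,0],[0,0,0,0]]]' >/dev/null
{ python3 -m jog '[[[0,0,0,0]]]';python3 -m jog '[[[0,0,0,0]]]';python3 -m jog '[[[0,0,0,0]]]';python3 -m jog '[[[0,0,0,0]]]';python3 -m jog '[[[0,0,0,0]]]'; }|g
python3 -m jog '[[[-0.01,0,0,0],[0,0,0,0],[0,0,0,0]]]' >/dev/null
{ python3 -m jog '[[[0,0,0,0]]]';python3 -m jog '[[[0,0,0,0]]]';python3 -m jog '[[[0,0,0,0]]]';python3 -m jog '[[[0,0,0,0]]]';python3 -m jog '[[[0,0,0,0]]]'; }|g
python3 -m jog '[[[-0.02,0,0,0],[0,0,0,0],[0,0,0,0]]]' >/dev/null
{ python3 -m jog '[[[0,0,0,0]]]';python3 -m jog '[[[0,0,0,0]]]';python3 -m jog '[[[0,0,0,0]]]';python3 -m jog '[[[0,0,0,0]]]';python3 -m jog '[[[0,0,0,0]]]'; }|g
python3 -m jog '[[[-0.02,0,0,0],[0,0,0,0],[0,0,0,0]]]' >/dev/null
{ python3 -m jog '[[[0,0,0,0]]]';python3 -m jog '[[[0,0,0,0]]]';python3 -m jog '[[[0,0,0,0]]]';python3 -m jog '[[[0,0,0,0]]]';python3 -m jog '[[[0,0,0,0]]]'; }|g
```

```text
t 59.5 x 0.57026 Fx 1.88 Fz -1.74
t 60.5 x 0.57012 Fx 4.96 Fz -3.48
t 61.5 x 0.57000 Fx 7.50 Fz -4.22
t 62.5 x 0.56978 Fx 8.62 Fz -4.88
```

The averaged readings put the gap at about 28.0 mm with almost no preload. I'll set the blade back down and turn another 0.13 rad for a light drag.

```bash
f(){ grep -E 'time|position|rot|ft_force|width'; }
python3 -m jog '[[[0.06,0,-0.08,0],[0,0,0,0],[0,0,0,0]]]'|f
python3 -m jog '[[[0,0,0,0],[0,0,0,0],[0,0,0,0],[0,0,0,0],[0,0,0.5,0],[0,0,1,0],[0,0,1,0],[0,0,1,0],[0.9,-0.1,0,-1],[0.9,-0.1,0,-1],[0.9,0,0,-1],[0.9,0,0,-1],[0.3,0,0,-1],[0,0,0,-1],[0,0,0,-1],[0,0,0,-1],[0,0,0,-0.47],[0,0,0,0]]]' 0|f
python3 -m jog '[[[0,0,-1,0],[0,0,-1,0],[0,0,-1,0],[0,0,-0.5,0],[0,0,0,0],[0,0,0,0]]]' 0|f
python3 -m jog '[[[0,0,0,0],[0,0,0,0],[0,0,0,0],[0,0,0,0],[0,0,0,0],[0,0,0,0],[0,0,0,0],[0,0,0,-0.4],[0,0,0,-0.4],[0,0,0,-0.4],[0,0,0,0],[0,0,0,0]]]' 1 40|f
python3 -m jog '[[[0,0,0,0],[0,0,0,0],[0,0,0,0],[0,0,0,0],[0,0,0.5,0],[0,0,1,0],[0,0,1,0],[0,0,1,0],[-0.9,0.1,0,1],[-0.9,0.1,0,1],[-0.9,0,0,1],[-0.9,0,0,1],[-0.3,0,0,1],[0,0,0,1],[0,0,0,1],[0,0,0,1],[0,0,0,1],[0,0,0,0.67],[0,0,0,0]]]' 0|f
```

```text
time: 62.92
position: [0.5702, -0.0166, 0.2125]
ee_rot: [[0.999, -0.053, -0.0], [-0.053, -0.999, 0.0], [-0.0, -0.0, -1.0]]
ft_force: [0.1, 0.7, 2.8]
grip_width: 0.0115
time: 65.18
position: [0.668, -0.0217, 0.3007]
ee_rot: [[0.59, -0.807, 0.001], [-0.807, -0.59, -0.0], [0.001, -0.001, -1.0]]
ft_force: [0.1, -1.2, 0.4]
grip_width: 0.0852
time: 65.92
position: [0.6686, -0.0217, 0.2139]
ee_rot: [[0.59, -0.807, 0.002], [-0.807, -0.59, -0.0], [0.001, -0.001, -1.0]]
ft_force: [-1.8, 0.2, -0.1]
grip_width: 0.0858
time: 67.42
position: [0.6682, -0.0215, 0.2125]
ee_rot: [[0.485, -0.875, 0.001], [-0.875, -0.485, 0.0], [0.0, -0.001, -1.0]]
ft_force: [4.4, 2.7, -0.4]
grip_width: 0.0114
time: 69.8
position: [0.5706, -0.0167, 0.3009]
ee_rot: [[0.999, -0.053, 0.001], [-0.053, -0.999, -0.0], [0.001, 0.0, -1.0]]
ft_force: [0.2, -0.1, -0.6]
grip_width: 0.0849
```

```bash
f(){ grep -E 'position|ft_force|width'|tr '\n' ' ';echo; }
python3 -m jog '[[[0,0,-1,0],[0,0,-1,0],[0,0,-1,0],[0,0,-0.5,0],[0,0,0,0],[0,0,0,0]]]' 0|f
python3 -m jog '[[[0,0,0,0],[0,0,0,0],[0,0,0,0],[0,0,0,0],[0,0,0,0],[0,0,0,0],[0,0,0,0]]]' 1 40|f
python3 -m jog '[[[0,0,0.06,0],[0,0,0,0]]]'|f
python3 -m jog '[[[0,0,0.06,0]]]'|f
python3 -m jog '[[[0,0,0.06,0]]]'|f
python3 -m jog '[[[0,0,0.06,0]]]'|f
python3 -m jog '[[[0,0,0.06,0]]]'|f
python3 -m jog '[[[0,0,0.06,0]]]'|f
```

```text
position: [0.571, -0.0167, 0.2137] ft_force: [-0.1, 0.3, -0.5] grip_width: 0.0853 
position: [0.5704, -0.0166, 0.2125] ft_force: [-1.3, 0.3, 3.1] grip_width: 0.011 
position: [0.5704, -0.0167, 0.2133] ft_force: [1.9, -0.5, -4.7] grip_width: 0.0114 
position: [0.5703, -0.0167, 0.2147] ft_force: [2.6, 0.1, -4.0] grip_width: 0.0116 
position: [0.5703, -0.0167, 0.2166] ft_force: [1.5, -0.6, -4.3] grip_width: 0.0114 
position: [0.5703, -0.0167, 0.2183] ft_force: [2.1, 0.2, -4.9] grip_width: 0.0115 
position: [0.5703, -0.0167, 0.2199] ft_force: [1.5, 0.1, -4.4] grip_width: 0.0114 
position: [0.5703, -0.0167, 0.2214] ft_force: [1.1, 0.3, -3.9] grip_width: 0.0113
```

The blade drags with about 3 N over its weight, so it is lightly held. Lifting it out and carrying it back to the stand.

```bash
f(){ grep -E 'time|position|rot|ft_force|width'; }
python3 -m jog '[[[0,0,0.2,0],[0,0,0.3,0],[0,0,0.3,0],[0,0,0.5,0],[0,0,0.6,0],[0,0,0.8,0],[0,0,0.8,0],[-0.4,-1,0,-0.35],[-0.4,-1,0,-0.35],[-0.4,-1,0,-0.35],[-0.4,-1,0,-0.35],[-0.4,-1,0,-0.35],[-0.4,-1,0,0],[-0.4,-1,0,0],[-0.4,-1,0,0],[-0.4,-1,0,0],[-0.4,-1,0,0],[-0.4,-1,0,0],[-0.3,-1,0,0]]]'|f
python3 -m jog '[[[0,-0.1,0,0],[0,0,0,0],[0,0,0,0],[0,0,0,0]]]'|f
python3 -c "
from h import *
for n in('scene','top'):
    c=camera(n);np.savez(f'pics/{n}6.npz',**c)"
```

```text
time: 74.68
position: [0.4526, -0.3177, 0.3102]
ee_rot: [[0.972, -0.234, 0.001], [-0.234, -0.972, -0.001], [0.001, 0.001, -1.0]]
ft_force: [0.3, -1.4, -1.5]
grip_width: 0.0114
time: 75.18
position: [0.4532, -0.3185, 0.309]
ee_rot: [[0.972, -0.233, 0.0], [-0.233, -0.972, 0.0], [0.0, -0.0, -1.0]]
ft_force: [0.9, -0.1, -1.7]
grip_width: 0.0114
```

```bash
f(){ grep -E 'position|ft_force'|tr '\n' ' ';echo; }
python3 -m jog '[[[0,-0.02,-1,0],[0,0,-1,0],[0,0,-1,0],[0,0,-1,0],[0,0,-1,0],[0,0,-1,0],[0,0,-0.8,0],[0,0,0,0]]]'|f
python3 -m jog '[[[0,0,-0.3,0],[0,0,-0.3,0],[0,0,0,0]]]'|f
python3 -m jog '[[[0,0,-0.3,0],[0,0,-0.3,0],[0,0,0,0]]]'|f
python3 -m jog '[[[0,0,-0.3,0],[0,0,-0.3,0],[0,0,0,0],[0,0,0,0]]]'|f
python3 -m jog '[[[0,0,-0.2,0],[0,0,0,0],[0,0,0,0]]]'|f
python3 -m jog '[[[0,0,-0.1,0],[0,0,0,0],[0,0,0,0]]]'|f
```

```text
position: [0.4519, -0.3187, 0.1369] ft_force: [-0.7, 0.7, -0.7] 
position: [0.4527, -0.3195, 0.1234] ft_force: [0.2, -1.1, -1.6] 
position: [0.4523, -0.3192, 0.1077] ft_force: [0.7, -0.0, -2.0] 
position: [0.4529, -0.3197, 0.0938] ft_force: [-0.1, 0.6, -1.5] 
position: [0.4529, -0.3196, 0.0888] ft_force: [-0.2, -0.2, -1.0] 
position: [0.4529, -0.3197, 0.0863] ft_force: [-0.5, -0.7, -1.3]
```

```bash
f(){ grep -E 'position|ft_force'|tr '\n' ' ';echo; }
python3 -m jog '[[[0,0,-0.1,0],[0,0,0,0],[0,0,0,0]]]'|f
python3 -m jog '[[[0,0,-0.06,0],[0,0,0,0],[0,0,0,0]]]'|f
```

```text
position: [0.4529, -0.3197, 0.0838] ft_force: [0.3, 0.4, -2.5] 
position: [0.4531, -0.3198, 0.0825] ft_force: [-0.1, -0.4, -0.2]
```

```bash
f(){ grep -E 'time|position|ft_force'|tr '\n' ' ';echo; }
python3 -m jog '[[[0,0,0,0],[0,0,0,0],[0,0,0,0],[0,0,0,0],[0,0,0.5,0],[0,0,1,0],[0,0,1,0],[0,0,1,0],[0,0,1,0],[0,0,1,0],[0,0,1,0],[0,0,1,0],[0,0,1,0]]]' 0|f
python3 -m jog '[[[0,1,0,0],[0,1,0,0],[0,1,0,0],[0,1,0,0],[0,1,0,0],[0,1,0,0],[0,1,0,0],[0,1,0,0],[0,1,0,0],[0,1,0,0],[0,1,0,0],[0,1,0,0],[0,1,0,0],[0,1,0,0],[0,1,0,0],[0,1,0,0],[0,1,0,0],[0,1,0,0],[0,1,0,0],[0,1,0,0]]]' 0|f
python3 - <<'E'
from h import *
im=[]
for n in("scene","top"):
    c=camera(n);np.savez(f"pics/{n}7.npz",**c)
    u,v=map(int,proj(c,[.454,-.319,.06]));im.append(crop(c,u-20,v-20,u+20,v+20,9,cv2.INTER_CUBIC))
s=load("scene",7);u,v=map(int,proj(s,[.57,-.018,.18]));k=crop(s,u-25,v-40,u+45,v+32,5,cv2.INTER_CUBIC)
t=load("top",7)
def blobs(c,x0,y0,x1,y1,z):
    h=cv2.cvtColor(c["color"],cv2.COLOR_RGB2HSV)[y0:y1,x0:x1]
    n,l,st,ce=cv2.connectedComponentsWithStats(((h[...,1]<70)&(h[...,2]>120)).astype(np.uint8))
    for i in range(1,n):
        if st[i,4]>=8: print(st[i],(ce[i]+[x0,y0]).round(2),ray(c,*(ce[i]+[x0,y0]),z)[:2].round(4))
blobs(t,170,190,265,290,.015);blobs(s,350,170,430,212,.008)
o=np.zeros((600,800,3),np.uint8);o[:360,:360]=im[0];o[:360,360:720]=im[1];o[362:,:230]=cv2.resize(k,(230,238));cv2.imwrite("pics/g7.png",o)
E
```

```text
time: 80.65 position: [0.4529, -0.3197, 0.2968] ft_force: [1.7, -0.8, -0.4] 
time: 83.15 position: [0.452, 0.1816, 0.2947] ft_force: [-0.9, -0.4, -0.1] 
[ 65   0  27 100 369] [247.23 241.56] [0.3886 0.2266]
[ 59   3  27  97 335] [241.81 242.15] [0.3863 0.2446]
[  14    5   49   39 1243] [207.47 214.16] [0.477  0.3626]
[  8  16  22  84 307] [187.7  249.08] [0.3599 0.4241]
[  2  18  23  82 264] [182.45 249.63] [0.3577 0.4415]
[12 23  6  4 15] [364.53 194.33] [0.367 0.277]
[  0  24  15  18 163] [355.66 204.4 ] [0.3969 0.2088]
[48 25  5  7 29] [399.86 197.9 ] [0.4575 0.3557]
[35 34  7  4 22] [388.45 205.41] [0.4675 0.2902]
[20 38  6  4 14] [371.71 210.07] [0.4543 0.2266]
```

View pics/g7.png

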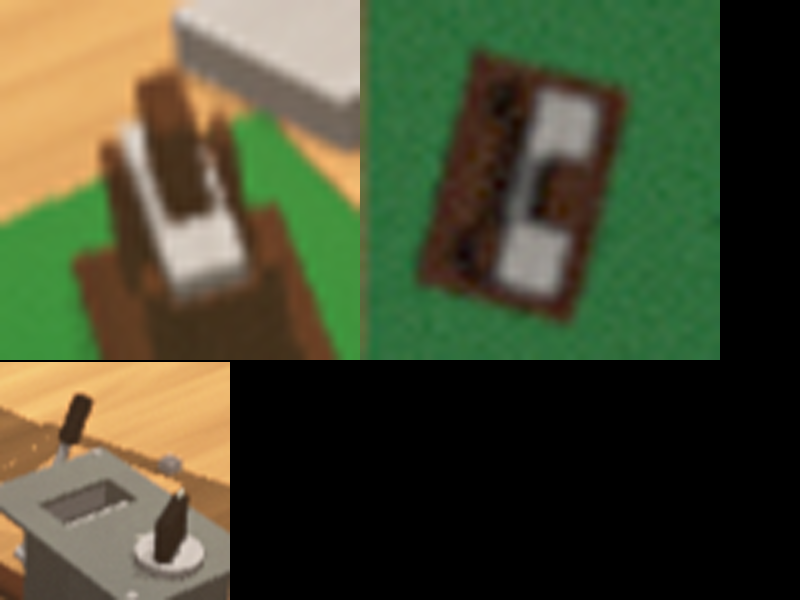

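The blade hangs properly in its stand again, seen in both crops. The round blank has been knocked aside, from x≈0.42 to x≈0.46. The lever measures a lean of about 0.42 rad, so I'll push it left to its stop for the squares.

```bash
f(){ grep -E 'time|position|ft_force'|tr '\n' ' ';echo; }
python3 -m jog '[[[0.2,-0.9,0,0],[0.2,-0.9,0,0],[0.2,-0.9,0,0],[0.2,-0.9,0,0],[0.2,-0.9,0,0],[0.2,-0.9,0,0],[0.2,-0.9,0,0],[0.2,-0.9,0,0],[0.06,-0.9,0,0],[0,-0.5,0,0],[0,0,-1,0],[0,0,-1,0],[0,0,-1,0],[0,0,-0.6,0],[0,0,0,0]]]' 1 40|f
python3 -m jog '[[[0,0.5,0,0],[0,0.5,0,0],[0,0.4,0,0],[0,0.2,0,0],[0,0,0,0]]]'|f
python3 -m jog '[[[0,0.2,0,0],[0,0,0,0]]]'|f
python3 -m jog '[[[0,0.2,0,0],[0,0,0,0]]]'|f
python3 -m jog '[[[0,0.2,0,0],[0,0,0,0]]]'|f
```

```text
time: 85.12 position: [0.4935, -0.0344, 0.2038] ft_force: [-0.5, -0.8, 1.0] 
time: 85.75 position: [0.4944, 0.0058, 0.2049] ft_force: [0.7, 0.5, -0.5] 
time: 86.0 position: [0.4944, 0.0104, 0.2047] ft_force: [-0.4, -0.6, -0.6] 
time: 86.25 position: [0.4944, 0.0155, 0.2048] ft_force: [-0.1, -0.1, -0.2] 
time: 86.5 position: [0.4944, 0.0206, 0.2048] ft_force: [-0.3, -0.5, 0.6]
```

```bash
f(){ grep -E 'time|position|ft_force'|tr '\n' ' ';echo; }
python3 -m jog '[[[0,0.12,0,0],[0,0,0,0]]]'|f
python3 -m jog '[[[0,0.12,0,0],[0,0,0,0]]]'|f
python3 -m jog '[[[0,0.12,0,0],[0,0,0,0]]]'|f
python3 -c "
from h import *
c=camera('scene');np.savez('pics/scene8.npz',**c);u,v=map(int,proj(c,[.495,.02,.2]));cv2.imwrite('pics/g8.png',crop(c,u-35,v-35,u+35,v+35,6,cv2.INTER_CUBIC))"
```

```text
time: 86.75 position: [0.4944, 0.0234, 0.2048] ft_force: [0.2, -1.1, -0.4] 
time: 87.0 position: [0.4945, 0.0245, 0.2048] ft_force: [0.9, -10.9, -1.3] 
time: 87.25 position: [0.4946, 0.0254, 0.2048] ft_force: [0.6, -21.3, -1.5]
```

View pics/g8.png

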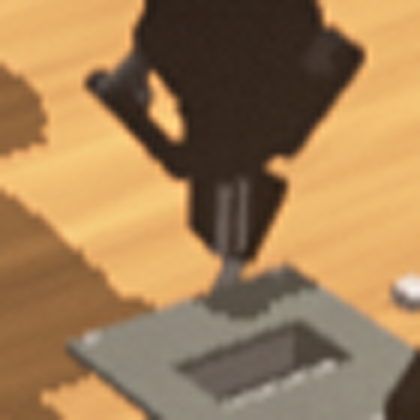

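The lever handle is against its left stop: the contact went rigid at TCP y=0.024, about 20 N. Backing off and measuring the blanks again.

```bash
f(){ grep -E 'time|position|ft_force'|tr '\n' ' ';echo; }
python3 -m jog '[[[0,-0.5,0,0],[0,-0.5,0,0],[0,0,1,0],[0,0,1,0],[0,0,1,0],[0,0,0.4,0],[0,0,0,0]]]' 0.55 |f
cat > b.py <<'E'
from h import *
import sys
k=sys.argv[1]
for n,(x0,y0,x1,y1) in dict(top=(190,190,265,270),scene=(350,175,430,212)).items():
    c=camera(n);np.savez(f"pics/{n}{k}.npz",**c)
    S=4;im=cv2.resize(c["color"][y0:y1,x0:x1],None,fx=S,fy=S,interpolation=cv2.INTER_CUBIC)
    h=cv2.cvtColor(im,cv2.COLOR_RGB2HSV)
    cs,_=cv2.findContours(((h[...,1]<75)&(h[...,2]>100)).astype(np.uint8),0,2)
    for q in cs:
        A=cv2.contourArea(q)/S/S
        if 12<A<70:
            (cx,cy),wh,an=cv2.minAreaRect(q);u=(cx+.5)/S-.5+x0;v=(cy+.5)/S-.5+y0
            print(n,round(A,1),"px",round(u,1),round(v,1),"wh",np.round(np.array(wh)/S,1),"an",round(an,1),"z.006",ray(c,u,v,.006)[:2].round(4),"z.012",ray(c,u,v,.012)[:2].round(4),"z.022",ray(c,u,v,.022)[:2].round(4))
E
python3 b.py 9
```

```text
time: 88.18 position: [0.4947, 0.0044, 0.2901] ft_force: [-0.6, 0.7, -0.4] 
top 34.7 px 232.9 246.4 wh [6.  6.5] an 90.0 z.006 [0.3714 0.2758] z.012 [0.3717 0.2745] z.022 [0.372  0.2724]
top 57.9 px 262.6 254.2 wh [30.2  3.5] an 90.0 z.006 [0.3473 0.1755] z.012 [0.3476 0.1746] z.022 [0.3481 0.1732]
top 24.0 px 211.5 216.9 wh [5.5 5.2] an 90.0 z.006 [0.4685 0.3511] z.012 [0.4683 0.3495] z.022 [0.468  0.3469]
top 33.8 px 229.8 216.8 wh [6.3 6.3] an 20.6 z.006 [0.4697 0.2894] z.012 [0.4695 0.2881] z.022 [0.4692 0.2859]
scene 26.9 px 388.2 204.9 wh [5.4 6.4] an 74.1 z.006 [0.4624 0.2945] z.012 [0.4688 0.2871] z.022 [0.4795 0.2748]
scene 25.9 px 400.2 198.0 wh [6.8 4.8] an 90.0 z.006 [0.4566 0.3589] z.012 [0.463 0.351] z.022 [0.4738 0.3378]
scene 22.7 px 364.4 194.1 wh [5.9 5. ] an 23.2 z.006 [0.3633 0.2799] z.012 [0.3706 0.2726] z.022 [0.3826 0.2604]
```

```bash
f(){ grep -E 'time|position|ft_force|width'|tr '\n' ' ';echo; }
python3 -m jog '[[[-0.1,1,0,-0.15],[-0.1,1,0,-0.15],[-0.1,1,0,-0.15],[-0.1,1,0,-0.15],[-0.1,1,0,-0.15],[-0.1,1,0,0],[-0.1,1,0,0],[-0.1,1,0,0],[-0.1,1,0,0],[-0.1,1,0,0],[0,1,0,0],[0,0.34,-1,0],[0,0,-1,0],[0,0,-1,0],[0,0,-1,0],[0,0,-1,0],[0,0,-1,0],[0,0,-1,0],[0,0,0,0]]]' 0.55|f
python3 -m jog '[[[0,0,-1,0],[0,0,-1,0],[0,0,-0.8,0],[0,0,-0.5,0],[0,0,0,0],[0,0,0,0]]]'|f
```

```text
time: 90.65 position: [0.4668, 0.2866, 0.1111] ft_force: [-0.7, -0.1, -0.1] grip_width: 0.0385 
time: 91.4 position: [0.47, 0.2881, 0.0332] ft_force: [-0.4, -0.0, 0.6] grip_width: 0.0382
```

```bash
f(){ grep -E 'time|position|ft_force|width|grasp'|tr '\n' ' ';echo; }
python3 -m jog '[[[0,0,-0.25,0],[0,0,0,0],[0,0,0,0]]]'|f
python3 -m jog '[[[0,0,0,0],[0,0,0,0],[0,0,0,0],[0,0,0,0],[0,0,0,0],[0,0,0,0]]]' 1 40|f
python3 -m jog '[[[0,0,0.5,0],[0,0,1,0],[0,0,1,0],[0,0,1,0],[0,0,1,0],[0,0,1,0],[0,0,1,0],[0,0,1,0],[0,0,1,0],[0,0,1,0],[0,0,0,0]]]'|f
```

```text
time: 91.78 position: [0.4694, 0.2878, 0.0261] ft_force: [0.1, -0.8, -0.4] grip_width: 0.0383 grasp_force: 0.0 
time: 92.52 position: [0.4697, 0.2879, 0.0264] ft_force: [-0.8, -0.3, 4.3] grip_width: 0.0166 grasp_force: 39.7 
time: 93.9 position: [0.4703, 0.2883, 0.2662] ft_force: [1.0, -0.4, -0.6] grip_width: 0.0166 grasp_force: 39.1
```

```bash
f(){ grep -E 'time|position|rot|ft_force|width|grasp'|tr '\n' ' ';echo; }
python3 -m jog '[[[0.35,-1,0,0.5],[0.35,-1,0,0.5],[0.35,-1,0,0.5],[0.35,-1,0,0.5],[0.35,-1,0,0.5],[0.35,-1,0,0],[0.35,-1,0,0],[0.35,-1,0,0],[0.35,-1,0,0],[0.35,-1,0,0],[0.35,-1,0,0],[0.2,-1,0,0],[0,-0.2,0,0],[0,0,-1,0],[0,0,-1,0],[0,0,-0.3,0],[0,0,0,0],[0,0,0,0]]]'|f
python3 - <<'E'
from h import *
im=[]
for n in("scene","top"):
    c=camera(n);np.savez(f"pics/{n}10.npz",**c)
    u,v=map(int,proj(c,[.57,-.018,.19]));im.append(crop(c,u-30,v-30,u+30,v+30,6,cv2.INTER_CUBIC))
cv2.imwrite("pics/g10.png",np.hstack(im))
E
```

```text
time: 96.15 position: [0.5712, -0.017, 0.2073] ee_rot: [[0.999, -0.053, 0.002], [-0.053, -0.999, -0.0], [0.002, 0.0, -1.0]] ft_force: [1.1, -1.2, 0.6] grip_width: 0.0164 grasp_force: 39.1
```

View pics/g10.png

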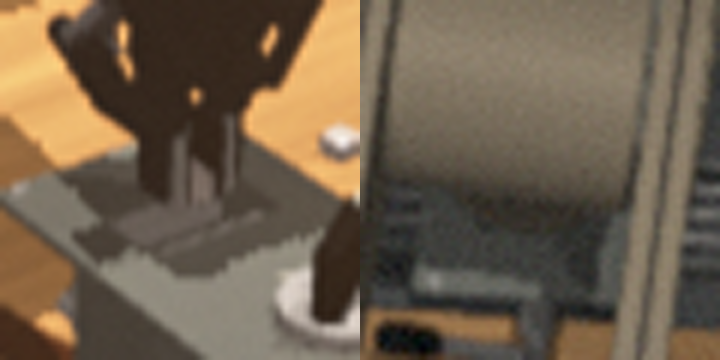

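The square is between the fingers right over the mouth, at (205,190) in the left crop. Lowering 5 mm and dropping it.

```bash
f(){ grep -E 'time|position|ft_force|width|grasp'|tr '\n' ' ';echo; }
python3 -m jog '[[[0,0,-0.2,0],[0,0,0,0],[0,0,0,0]]]'|f
python3 -m jog '[[[0,0,0,0],[0,0,0,0],[0,0,0,0],[0,0,0,0],[0,0,0,0]]]' 0.6|f
python3 -m jog '[[[0,0,1,0],[0,0,1,0],[0,0,1,0],[-0.6,1,0,0],[-0.8,1,0,0],[-0.8,1,0,0],[-0.8,1,0,0],[-0.8,1,0,0],[-0.8,1,0,0],[-0.8,1,0,0],[-0.8,1,0,0],[-0.8,1,0,0],[-0.8,1,0,0],[-0.8,1,0,0],[0,0.6,0,0],[0,0,0,0]]]' 0.55|f
python3 - <<'E'
from h import *
c=camera("top");np.savez("pics/top11.npz",**c)
cv2.imwrite("pics/g11.png",crop(c,275,135,375,215,7,cv2.INTER_CUBIC))
E
```

```text
time: 96.62 position: [0.5706, -0.0172, 0.201] ft_force: [-0.9, -0.1, -0.3] grip_width: 0.0164 grasp_force: 39.1 
time: 97.25 position: [0.5706, -0.0172, 0.2011] ft_force: [-0.1, 0.2, -0.4] grip_width: 0.0341 grasp_force: 0.0 
time: 99.25 position: [0.3559, 0.2734, 0.2761] ft_force: [0.1, 0.4, -0.2] grip_width: 0.0385 grasp_force: 0.0
```

View pics/g11.png

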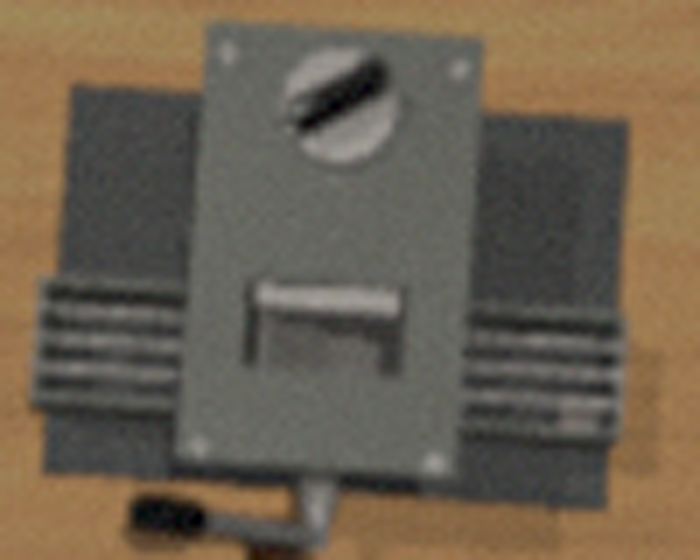

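The first square lies in the right box, seen as the light patch at (585,415) through the bars. Now the second square.

```bash
f(){ grep -E 'time|position|ft_force|width|grasp'|tr '\n' ' ';echo; }
python3 -m jog '[[[0.3,0.03,0,0.5],[0.32,0,0,0],[0,0,-1,0],[0,0,-1,0],[0,0,-1,0],[0,0,-1,0],[0,0,-1,0],[0,0,-1,0],[0,0,-1,0],[0,0,-1,0],[0,0,-0.8,0],[0,0,-0.6,0],[0,0,-0.4,0],[0,0,0,0],[0,0,0,0],[0,0,0,0]]]' 0.55|f
```

```text
time: 101.3 position: [0.3717, 0.2739, 0.0318] ft_force: [0.5, -0.0, 0.5] grip_width: 0.0386 grasp_force: 0.0
```

```bash
f(){ grep -E 'time|position|ft_force|width|grasp'|tr '\n' ' ';echo; }
python3 -m jog '[[[0,0,-0.22,0],[0,0,0,0],[0,0,0,0]]]'|f
python3 -m jog '[[[0,0,0,0],[0,0,0,0],[0,0,0,0],[0,0,0,0],[0,0,0,0],[0,0,0,0]]]' 1 40|f
python3 -m jog '[[[0,0,0.5,0],[0,0,1,0],[0,0,1,0],[0,0,1,0],[0,0,1,0],[0,0,1,0],[0,0,1,0],[0,0,1,0],[0,0,1,0],[0,0,1,0],[0,0,0,0]]]'|f
python3 -m jog '[[[0.7,-1,0,-0.5],[0.7,-1,0,0],[0.7,-1,0,0],[0.7,-1,0,0],[0.7,-1,0,0],[0.7,-1,0,0],[0.7,-1,0,0],[0.7,-1,0,0],[0.7,-1,0,0],[0.7,-1,0,0],[0.7,-1,0,0],[0.3,-0.64,0,0],[0,0,-1,0],[0,0,-1,0],[0,0,-0.3,0],[0,0,0,0],[0,0,0,0]]]'|f
```

```text
time: 101.68 position: [0.371, 0.2735, 0.0254] ft_force: [-0.2, 0.7, -0.4] grip_width: 0.0386 grasp_force: 0.0 
time: 102.42 position: [0.3713, 0.2737, 0.0258] ft_force: [-0.6, -0.3, 4.6] grip_width: 0.0168 grasp_force: 39.7 
time: 103.8 position: [0.372, 0.2741, 0.2657] ft_force: [0.2, 0.1, -0.2] grip_width: 0.0167 grasp_force: 39.2 
time: 105.92 position: [0.5717, -0.0173, 0.2068] ft_force: [-0.5, -0.6, -0.5] grip_width: 0.0165 grasp_force: 39.2
```

```bash
f(){ grep -E 'time|position|ft_force|width|grasp'|tr '\n' ' ';echo; }
python3 -m jog '[[[0,0,-0.2,0],[0,0,0,0],[0,0,0,0]]]'|f
python3 -m jog '[[[0,0,0,0],[0,0,0,0],[0,0,0,0],[0,0,0,0],[0,0,0,0]]]' 0.6|f
python3 -m jog '[[[0,0,1,0],[0,0,1,0],[0,0,1,0],[-0.5,1,0,0],[-0.5,1,0,0],[-0.5,1,0,0],[-0.5,1,0,0],[-0.5,1,0,0],[-0.6,0.1,0,0],[0,0,0,0]]]' 1|f
python3 -m jog '[[[0,0,-1,0],[0,0,-1,0],[0,0,-0.85,0],[0,0,0,0],[0,0,0,0]]]'|f
python3 - <<'E'
from h import *
c=camera("top");np.savez("pics/top12.npz",**c)
t=load("top",11);r=slice(172,202)
for x0,x1 in((280,302),(342,365)):
    for k,i in((0,load("top",0)),(11,t),(12,c)):
        g=cv2.cvtColor(i["color"],cv2.COLOR_RGB2GRAY)[r,x0:x1];print(x0,k,g.mean().round(2),(g>110).sum())
E
```

```text
time: 106.3 position: [0.5712, -0.0175, 0.2007] ft_force: [0.2, 0.6, 0.3] grip_width: 0.0169 grasp_force: 39.2 
time: 106.92 position: [0.5711, -0.0175, 0.2005] ft_force: [0.1, 0.6, 0.1] grip_width: 0.0343 grasp_force: 0.0 
time: 108.18 position: [0.4932, 0.1105, 0.2758] ft_force: [-0.2, -0.3, 0.2] grip_width: -0.0001 grasp_force: 0.0 
time: 108.8 position: [0.4943, 0.1099, 0.2053] ft_force: [-0.2, 0.3, -0.1] grip_width: -0.0004 grasp_force: 0.0 
280 0 74.88 29
280 11 76.77 36
280 12 79.23 87
342 0 72.24 27
342 11 75.37 46
342 12 75.71 47
```

```bash
f(){ grep -E 'time|position|ft_force'|tr '\n' ' ';echo; }
python3 -m jog '[[[0,-0.5,0,0],[0,-0.5,0,0],[0,-0.5,0,0],[0,-0.5,0,0],[0,-0.5,0,0],[0,-0.5,0,0],[0,-0.5,0,0],[0,-0.5,0,0]]]'|f
python3 -m jog '[[[0,-0.5,0,0],[0,-0.5,0,0],[0,-0.4,0,0],[0,-0.3,0,0],[0,-0.2,0,0],[0,0,0,0]]]'|f
python3 -m jog '[[[0,-0.1,0,0],[0,0,0,0]]]'|f
python3 -m jog '[[[0,-0.1,0,0],[0,0,0,0]]]'|f
```

```text
time: 109.85 position: [0.493, 0.0098, 0.2095] ft_force: [-32.0, 6.1, 47.4] 
time: 110.6 position: [0.4934, -0.0378, 0.2039] ft_force: [-0.6, -0.5, -0.4] 
time: 110.85 position: [0.4936, -0.0399, 0.2042] ft_force: [-0.3, -1.0, -0.2] 
time: 111.1 position: [0.4937, -0.0425, 0.2043] ft_force: [0.6, 0.1, -0.4]
```

The force spiked partway through that push. I'll raise the tool clear and check where the lever stands.

```bash
f(){ grep -E 'time|position|ft_force'|tr '\n' ' ';echo; }
python3 -m jog '[[[0,0,1,0],[0,0,1,0],[0,0,1,0],[0,0,1,0],[0,1,0,0],[0,1,0,0],[0,1,0,0],[0,1,0,0],[0,1,0,0],[0,1,0,0],[0,1,0,0],[0,1,0,0],[0,0,0,0]]]'|f
python3 - <<'E'
from h import *
o=[]
for n,X in(("top",[.55,-.02,.15]),("scene",[.55,-.02,.17])):
    c=camera(n);np.savez(f"pics/{n}13.npz",**c);u,v=map(int,proj(c,X));o.append(crop(c,u-40,v-50,u+40,v+50,5,cv2.INTER_CUBIC))
cv2.imwrite("pics/g13.png",np.hstack(o))
E
```

```text
time: 112.72 position: [0.4935, 0.1588, 0.3043] ft_force: [-0.0, -0.6, -0.4]
```

View pics/g13.png

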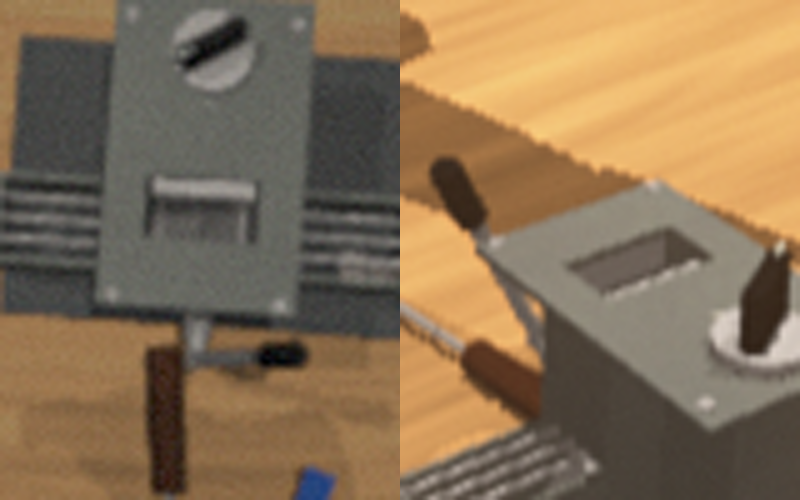

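The lever now leans right, with its handle at (283,355) in the crop. The light patches at (370,265) are in the right box. I'll measure the lever's lean.

```bash
python3 - <<'E'
from h import *
for k,n in((0,"left"),(13,"right")):
    c=load("top",k);u,v=proj(c,[.4925,.0475 if k==0 else -.0725,.188]);u,v=int(u),int(v)
    x0,y0=u-12,v-8
    h=cv2.cvtColor(c["color"],cv2.COLOR_RGB2HSV)[y0:v+9,x0:u+13,2]
    ys,xs=np.where(h<45);print(n,(u,v),len(xs),xs.mean()+x0,ys.mean()+y0,xs.min()+x0,xs.max()+x0,ray(c,xs.mean()+x0,ys.mean()+y0,.188).round(4))
s=load("scene",13)
for y in(-.06,-.0725):print(proj(s,[.4925,y,.188]))
x0,y0=310,130;c=s
u,v=map(int,proj(s,[.4925,-.0725,.188]));h=cv2.cvtColor(c["color"],cv2.COLOR_RGB2HSV)[v-14:v+14,u-12:u+12,2]
ys,xs=np.where(h<60);print(len(xs),xs.mean()+u-12,ys.mean()+v-14)
# boxes
for k in(0,11,13):
    g=cv2.cvtColor(load("top",k)["color"],cv2.COLOR_RGB2GRAY)[172:202];print(k,(g[:,280:302]>110).sum(),(g[:,342:365]>110).sum(),(g[:,342:365]).mean())
E
python3 b.py 14
```

```text
left (298, 208) 46 302.0 207.06521739130434 297 310 [0.4969 0.0367 0.188 ]
right (339, 209) 44 335.20454545454544 209.02272727272728 327 341 [ 0.4929 -0.0612  0.188 ]
[306.84516585 194.44325357]
[302.93027397 195.9557278 ]
57 303.29824561403507 192.7719298245614
0 29 27 72.23913043478261
11 36 46 75.37246376811594
13 36 57 76.74492753623188
scene 12.3 px 372.4 209.8 wh [3.2 6. ] an 90.0 z.006 [0.4521 0.232 ] z.012 [0.4586 0.2251] z.022 [0.4694 0.2136]
scene 25.8 px 400.2 198.0 wh [6.8 4.8] an 90.0 z.006 [0.4566 0.3589] z.012 [0.463 0.351] z.022 [0.4738 0.3378]
```

```bash
f(){ grep -E 'time|position|ft_force'|tr '\n' ' ';echo; }
python3 -m jog '[[[0,-1,0,0],[0,-1,0,0],[0,-1,0,0],[0,-1,0,0],[0,-1,0,0],[0,-1,0,0],[0,-0.95,0,0],[0,0,-1,0],[0,0,-1,0],[0,0,-1,0],[0,0,-0.9,0],[0,0,0,0],[0,-0.4,0,0],[0,-0.4,0,0],[0,-0.3,0,0],[0,0,0,0]]]' 1|f
python3 -m jog '[[[0,-0.12,0,0],[0,0,0,0]]]'|f
python3 -m jog '[[[0,-0.12,0,0],[0,0,0,0]]]'|f
python3 -m jog '[[[0,-0.1,0,0],[0,0,0,0]]]'|f
```

```text
time: 114.92 position: [0.4939, -0.0445, 0.2073] ft_force: [0.6, 0.6, 0.3] 
time: 115.18 position: [0.4936, -0.0467, 0.2068] ft_force: [-0.8, 0.4, -0.5] 
time: 115.42 position: [0.4936, -0.0497, 0.2067] ft_force: [-0.1, 0.2, -0.3] 
time: 115.68 position: [0.4936, -0.0521, 0.2067] ft_force: [0.9, 2.0, -0.6]
```

```bash
f(){ grep -E 'time|position|ft_force'|tr '\n' ' ';echo; }
python3 -m jog '[[[0,-0.08,0,0],[0,0,0,0]]]'|f
python3 -m jog '[[[0,-0.06,0,0],[0,0,0,0]]]'|f
```

```text
time: 115.92 position: [0.4936, -0.0528, 0.2066] ft_force: [0.5, 8.2, -0.5] 
time: 116.18 position: [0.4936, -0.0532, 0.2066] ft_force: [1.0, 13.8, 1.0]
```

```bash
f(){ grep -E 'time|position|ft_force|width'|tr '\n' ' ';echo; }
python3 -m jog '[[[0,0.5,0,0],[0,0,1,0],[0,0,1,0],[0,0,1,0],[0,0,0.5,0],[-0.1,1,0,0],[-0.1,1,0,0],[-0.1,1,0,0],[-0.1,1,0,0],[-0.1,1,0,0],[-0.1,1,0,0],[-0.1,1,0,0],[-0.1,1,0,0],[-0.1,1,0,0],[-0.1,1,0,0],[-0.04,1,0,0],[0,1,0,0],[0,1,0,0],[0,1,0,0],[0,1,0,0]]]' 0.55|f
python3 -m jog '[[[0,0.64,0,0],[0,0,-1,0],[0,0,-1,0],[0,0,-1,0],[0,0,-1,0],[0,0,-1,0],[0,0,-1,0],[0,0,-1,0],[0,0,-0.8,0],[0,0,0,0],[0,0,0,0]]]'|f
python3 b.py 15
```

```text
time: 118.68 position: [0.4675, 0.3324, 0.2935] ft_force: [-1.0, -0.9, -0.8] grip_width: 0.038 
time: 120.05 position: [0.4682, 0.3481, 0.1002] ft_force: [0.3, -0.2, 0.2] grip_width: 0.038 
scene 25.7 px 399.9 198.4 wh [6.5 4.5] an 90.0 z.006 [0.4575 0.3561] z.012 [0.464  0.3481] z.022 [0.4747 0.335 ]
```

```bash
f(){ grep -E 'time|position|ft_force|width|grasp'|tr '\n' ' ';echo; }
python3 -m jog '[[[0,0,-1,0],[0,0,-0.8,0],[0,0,-0.6,0],[0,0,-0.4,0],[0,0,0,0],[0,0,0,0]]]'|f
python3 -m jog '[[[0,0,0,0],[0,0,0,0],[0,0,0,0],[0,0,0,0],[0,0,0,0],[0,0,0,0]]]' 1 40|f
python3 -m jog '[[[0,0,0.5,0],[0,0,1,0],[0,0,1,0],[0,0,1,0],[0,0,1,0],[0,0,1,0],[0,0,1,0],[0,0,1,0],[0,0,1,0],[0,0,1,0],[0,0,0,0]]]'|f
```

```text
time: 120.9 position: [0.4681, 0.3481, 0.0299] ft_force: [-0.2, -0.1, 1.5] grip_width: 0.0384 grasp_force: 0.0 
time: 121.65 position: [0.4683, 0.3482, 0.0302] ft_force: [-0.7, -1.0, 4.5] grip_width: 0.0162 grasp_force: 39.1 
time: 123.02 position: [0.4686, 0.3484, 0.2698] ft_force: [0.1, 0.1, -0.6] grip_width: 0.0162 grasp_force: 39.0
```

```bash
f(){ grep -E 'time|position|ft_force|width|grasp'|tr '\n' ' ';echo; }
python3 -m jog '[[[0.3,-1,0,0],[0.3,-1,0,0],[0.3,-1,0,0],[0.3,-1,0,0],[0.3,-1,0,0],[0.3,-1,0,0],[0.3,-1,0,0],[0.3,-1,0,0],[0.3,-1,0,0],[0.3,-1,0,0],[0.3,-1,0,0],[0.3,-1,0,0],[0.3,-1,0,0],[0.2,-1,0,0],[0,-0.6,0,0],[0,0,-1,0],[0,0,-1,0],[0,0,-0.5,0],[0,0,0,0],[0,0,0,0]]]'|f
python3 -m jog '[[[0,0,-0.1,0],[0,0,0,0],[0,0,0,0]]]'|f
```

```text
time: 125.52 position: [0.5706, -0.0171, 0.2053] ft_force: [0.1, 0.2, 0.5] grip_width: 0.0162 grasp_force: 39.1 
time: 125.9 position: [0.5703, -0.0172, 0.2021] ft_force: [0.8, 0.9, -0.2] grip_width: 0.016 grasp_force: 39.1
```

```bash
f(){ grep -E 'time|position|ft_force|width|grasp'|tr '\n' ' ';echo; }
python3 -m jog '[[[0,0,0,0],[0,0,0,0],[0,0,0,0],[0,0,0,0],[0,0,0,0]]]' 0.6|f
python3 -m jog '[[[0,0,1,0],[0,0,1,0],[0,0,1,0],[0,0,1,0],[-0.8,0.8,0,0],[-0.8,1,0,0],[-0.8,1,0,0],[-0.8,1,0,0],[-0.8,1,0,0],[-0.8,1,0,0],[-0.8,1,0,0],[0,1,0,0],[0,1,0,0],[0,1,0,0],[0,0,0,0]]]'|f
python3 - <<'E'
from h import *
c=camera("top");np.savez("pics/top16.npz",**c);s=camera("scene");np.savez("pics/scene16.npz",**s)
G=lambda k:cv2.cvtColor(load("top",k)["color"],cv2.COLOR_RGB2GRAY).astype(int)
a,b,d=G(0),G(13),G(16)
for nm,x in(("left box",slice(280,302)),("mouth",slice(308,336)),("right box",slice(342,366))):
    for k,(p,q) in dict(d_0_13=(a,b),d_13_16=(b,d)).items():
        D=cv2.GaussianBlur((q-p).astype(np.float32),(3,3),0)[165:205,x];m=np.unravel_index(D.argmax(),D.shape);print(nm,k,"max+",D.max().round(1),"at",(m[1]+x.start,m[0]+165),"n>15",(D>15).sum(),"min",D.min().round(1))
hs=cv2.cvtColor(c["color"],cv2.COLOR_RGB2HSV)
# left lever
h=hs[200:218,320:346,2];ys,xs=np.where(h<45);print("lever",xs.mean()+320,ys.mean()+200)
# blade in stand
h=hs[205:243,395:430];ys,xs=np.where((h[...,1]<70)&(h[...,2]>130));print("blade",xs.mean()+395,ys.mean()+205,ray(c,xs.mean()+395,ys.mean()+205,.053).round(4))
E
python3 b.py 17
```

```text
time: 126.52 position: [0.5702, -0.0172, 0.2018] ft_force: [-0.7, 0.6, -0.6] grip_width: 0.0341 grasp_force: 0.0 
time: 128.4 position: [0.4298, 0.229, 0.3017] ft_force: [0.3, -0.1, -0.2] grip_width: 0.0341 grasp_force: 0.0 
left box d_0_13 max+ 17.2 at (np.int64(299), np.int64(204)) n>15 3 min -2.2
left box d_13_16 max+ 46.4 at (np.int64(296), np.int64(186)) n>15 36 min -3.1
mouth d_0_13 max+ 75.3 at (np.int64(327), np.int64(178)) n>15 103 min -28.9
mouth d_13_16 max+ 18.9 at (np.int64(330), np.int64(187)) n>15 7 min -8.8
right box d_0_13 max+ 37.9 at (np.int64(352), np.int64(194)) n>15 60 min -2.1
right box d_13_16 max+ 4.4 at (np.int64(357), np.int64(182)) n>15 0 min -3.2
lever 336.125 208.875
blade 414.40909090909093 224.87878787878788 [ 0.4534 -0.3189  0.053 ]
scene 13.0 px 372.4 209.6 wh [3.5 6. ] an 90.0 z.006 [0.4515 0.2325] z.012 [0.458  0.2256] z.022 [0.4688 0.2141]
```

```bash
python3 -m jog '[[[-0.3,1,0,0],[-0.3,1,0,0],[-0.3,1,0,0],[-0.3,1,0,0],[-0.3,1,0,0],[0,1,0,0],[0,1,0,0],[0,0,0,0],[0,0,0,0]]]'|grep -E 'time|pos'
python3 - <<'E'
from h import *
c=camera("top");np.savez("pics/top18.npz",**c)
G=lambda k:cv2.cvtColor(load("top",k)["color"],cv2.COLOR_RGB2GRAY).astype(int)
a,b,d,e=G(0),G(11),G(13),G(18)
def rep(nm,p,q,x):
    D=cv2.GaussianBlur((q-p).astype(np.float32),(3,3),0)[165:205,x];ys,xs=np.where(D>15)
    print(nm,round(float(D.max()),1),len(xs), (xs.mean()+x.start,ys.mean()+165,xs.min()+x.start,xs.max()+x.start,ys.min()+165,ys.max()+165, ray(c,xs.mean()+x.start,ys.mean()+165,.02).round(4)) if len(xs) else "")
rep("left 0->end",a,e,slice(280,302));rep("right 0->11",a,b,slice(342,366));rep("right 0->end",a,e,slice(342,366));rep("right 11->13",b,d,slice(342,366));rep("mouth 13->end",d,e,slice(308,336))
for X in([.5714,.0625,.004],[.5714,-.0957,.004],[.5714,.109,.02],[.5714,.025,.02]):print(X,proj(c,X).round(1))
E
```

```text
time: 129.72
position: [0.3929, 0.4019, 0.3018]
left 0->end 52.1 44 (np.float64(295.8181818181818), np.float64(186.11363636363637), np.int64(292), np.int64(301), np.int64(181), np.int64(204), array([0.5757, 0.0691, 0.02  ]))
right 0->11 37.8 22 (np.float64(357.5), np.float64(194.5), np.int64(355), np.int64(360), np.int64(193), np.int64(196), array([ 0.5512, -0.1365,  0.02  ]))
right 0->end 39.4 65 (np.float64(353.67692307692306), np.float64(193.4923076923077), np.int64(349), np.int64(360), np.int64(190), np.int64(196), array([ 0.5544, -0.1238,  0.02  ]))
right 11->13 35.9 34 (np.float64(351.3529411764706), np.float64(192.91176470588235), np.int64(349), np.int64(354), np.int64(190), np.int64(196), array([ 0.5562, -0.116 ,  0.02  ]))
mouth 13->end 19.1 8 (np.float64(330.5), np.float64(185.5), np.int64(330), np.int64(331), np.int64(184), np.int64(187), array([ 0.5797, -0.0464,  0.02  ]))
[0.5714, 0.0625, 0.004] [298.1 187.9]
[0.5714, -0.0957, 0.004] [345.1 188.7]
[0.5714, 0.109, 0.02] [283.8 187.2]
[0.5714, 0.025, 0.02] [309.  187.6]
```

All three blanks are accounted for: two in the right box, at y≈-0.137 and -0.116, and the round one in the left box at y≈0.069. The blade is in its stand and the arm is clear. Handing in.

```bash
python3 -c "
from rig import robot;print(robot.finish_job())"
```

```text
the job is handed in; nothing more can be done
None
```

The job is handed in at about 130 s: the gap was set with the blade lightly dragging (about 3 N), the blade is back in its stand, and both squares are in the right box and the round in the left; one lever push spiked to about 57 N at the wrist, which could count against the 40 N limit if the gripper's body took it.

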